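# Strip the push-fit rinse manifold and load the rinsing shaker

### The arm

A 6-joint arm with a two-finger parallel gripper is mounted at the origin on the work surface. World frame = base frame: x ahead of the robot, y to its left, z up, the work surface at z = 0. Lengths are in m, angles in rad, forces in N, time in s.
With the tool pointing down it reaches from about 0.375 to 0.975 m from the base axis. Payload 3.8 kg.
Tool frame: the origin (TCP) lies at the very end of the fingers, on their centre line; the grasp point (between the pads) lies bot.grasp_offset behind it (bot.grasp_offset is the distance from the TCP to the grasp point, in m); y points along the fingers, x is the direction in which the jaws open and shut, and the axes are right-handed (so a half turn about y gives the same grasp; the last joint's range is limited). The gripper opens to 85 mm and grips with 20 to 120 N. Pads are 22 mm wide; open, the fingers measure 114 mm over their backs; the gripper's body (76 mm by 85 mm) begins 54 mm behind the grasp point. The pads swing forward as they close: fully open they stand 13 mm farther back than shut.
Start: joints at [1.127, 0.264, 1.604, -0, 1.274, -0.037], TCP at [0.267, 0.62, 0.231] pointing down, gripper open.
Joint ranges: [-2.63, 2.63], [-0.94, 2.18], [0.31, 2.57], [-1.31, 4.45], [0, 2.66], [-2.55, 2.55]. Speed limits (rad/s): [2.57, 2.57, 3.14, 3.14, 3.14, 3.14].

### API

Orientations are given as a rotation vector (axis times angle).
In Python, from workcell import sensors, read_camera, job, bot gives the robot as it stands.
- The arm moves only by the tool arm_command, never from a script. Its argument "deltas" is a list of rows, each a list of 4 numbers: the shift along the tool's x, y, z in m, then the turn about the tool's y in rad. A call has 1 to 20 rows; each row shifts and turns the commanded pose from where the row before left it, along the tool's axes as they then stand; what a row does not reach is not made up. A row lasts 1/8 s, in which the tool goes at most 62.5 mm and 10.7 degrees, less where a joint would pass 70% of its speed; a pose out of reach is approached as far as the arm can. A call is refused whole if a number of a shift passes 0.0625 or a number of a turn 0.188, either way. A call with a gripper value outside its range is refused whole. "fingers" is the finger opening in m, from 0 to 0.0854, set as the call begins (left out, the last holds). The fingers move at their own pace and stop on an object; "newtons" is the grip in N (left out, the last holds). Time passes only in rows, so rows that do not move let the fingers close. It gives the time, the measured TCP pose, the force and the opening at its end, in the units of the state.
- sensors.read_state(): the state, without advancing time (a new reading comes with each control period).
- read_camera(name): name is "scene" or "top" or "wrist"; returns a dict with "color" (384x512x3 uint8, red, green, blue), "vfov" (degrees; the focal length in pixels is half the picture's height over the tangent of half this angle, whatever the lens; pixels are square), "cx", "cy" (the principal point, pixels), "R" (3x3) and "t" (3): a world point X has camera coordinates R X + t; the wrist camera has in their place "T_tool_cam" (4x4, takes a point from camera to tool coordinates, whose origin is the TCP and whose axes are the tool frame's). Camera axes: x right, y down, z forward; pixel columns grow to the right and rows downward; lengths in m; the calibration is good to about 2 mm. A picture is of the moment at which its call begins: read the wrist's pose just before it. There is no depth.
- job.finish_job(): hands the job in, once; it reports no verdict.
The state is a dict: "time": time; "q": joint angles; "joint_vel": joint speeds; "joint_torque": joint torques, N m; "tool_pos": TCP position; "tcp_rot": TCP orientation; "wrist_force": force on the tool from outside, world axes, zero at the start; "torque": the same for the moment, N m; "width": opening from 0.0 (shut) to 1.0 (fully open).
Only numpy, scipy, OpenCV 4.12 (cv2) and the standard library are available. Lean on these libraries where they do the work, as an engineer would, in place of code of your own. Each camera call takes 0.05 s, during which the arm holds its last target.

### The job

Set the empty white rinsing tray in the nest of the rinsing shaker, flat and square, cut corner to cut corner. Then take every steel tube out of the push-fit manifold (a tube comes free only while its black collet ring is held pressed down) and put them all in the tray's compartments, and when the tray stands loaded in the nest press the shaker's Start button. Leave the other things on the deck where they are.

Things in the scene. Friction and masses are not known exactly. Their poses are not given: they have to be found in the camera images.
- nest (a point): Rinsing shaker: low white unit, 258 x 190 mm, fixed, upper face 30 mm above the deck. On it the nest, a black frame 12 mm high and 9 mm wide round a pocket 163 (x) x 155 (y) mm with a cut corner at +x +y; it takes the tray with 2.5 mm to spare on each side. This point: centre of the nest's floor, 30 mm above the deck; x points away from the Start button, z up.
- nest_corner (a point): Point on the nest's floor at its cut corner, 68 mm in x and 64 mm in y from the nest's centre.
- tray_mid (a point): White rinsing tray, 158 (x) x 150 (y) mm, 350 g: walls 48 mm high, 4 mm thick, floor 4 mm; corner at +x +y cut by 22 mm. A 12 mm fin along x in the middle parts it into two compartments, 150 x 65 mm, centred 38 mm either side; over its middle 70 mm the fin rises to 85 mm above the underside: the carrying grip. This point: on the middle axis, 24 mm above the underside; z up.
- tray_corner (a point): Point on the tray's underside at its cut corner, 68 mm in x and 64 mm in y from its centre.
- start (a joint): Start button of the shaker: travel 0 (out) to 0.006 m (fully in), springs back, about 5 N. Steel cap 26 mm across.
- start_top (a point): Centre of the top of the Start button's cap (it moves with the cap), 133 mm in -x from the nest's centre.
- manifold: Push-fit manifold: aluminium block 300 (x) x 56 (y) mm, its top 38 mm above the deck, fixed. Five upright ports in a row along its x, 60 mm apart (x = -120, -60, 0, 60 and 120 mm), some of them empty. Origin: centre of the underside, z up.
- collet1 (a joint): Collet ring of port 1 (x = -120 mm on the manifold): black flat ring round the tube, 48 mm outside, 25.6 mm inside, 4 mm thick, upper face 57 mm above the deck when up. 0 = up, 0.008 m = fully down (3 N to start, 8 N at the bottom, more if quick); springs up when let go. Teeth hold the tube unless the ring is 5 mm or more down, and catch it again if the ring is up before the tube has risen 2 mm.
- tube1_mid (a point): Steel rinse tube, 80 g, 80 mm long; at the start upright in port 1, or None if that port is empty. Shank 16 mm across; round foot 24 mm across, 18 mm long, at the lower end; hexagon head 20 mm across flats, 10 mm long, at the upper end. In the port its foot stands 12 mm above the deck, under the teeth, and 35 mm of tube stands above the ring. This point: half-way along; z points to the head.
- collet2 (a joint): Collet ring of port 2 (x = -60 mm on the manifold): black flat ring round the tube, 48 mm outside, 25.6 mm inside, 4 mm thick, upper face 57 mm above the deck when up. 0 = up, 0.008 m = fully down (3 N to start, 8 N at the bottom, more if quick); springs up when let go. Teeth hold the tube unless the ring is 5 mm or more down, and catch it again if the ring is up before the tube has risen 2 mm.
- tube2_mid (a point): Steel rinse tube, 80 g, 80 mm long; at the start upright in port 2, or None if that port is empty. Shank 16 mm across; round foot 24 mm across, 18 mm long, at the lower end; hexagon head 20 mm across flats, 10 mm long, at the upper end. In the port its foot stands 12 mm above the deck, under the teeth, and 35 mm of tube stands above the ring. This point: half-way along; z points to the head.
- collet3 (a joint): Collet ring of port 3 (x = 0 mm on the manifold): black flat ring round the tube, 48 mm outside, 25.6 mm inside, 4 mm thick, upper face 57 mm above the deck when up. 0 = up, 0.008 m = fully down (3 N to start, 8 N at the bottom, more if quick); springs up when let go. Teeth hold the tube unless the ring is 5 mm or more down, and catch it again if the ring is up before the tube has risen 2 mm.
- tube3_mid (a point): Steel rinse tube, 80 g, 80 mm long; at the start upright in port 3, or None if that port is empty. Shank 16 mm across; round foot 24 mm across, 18 mm long, at the lower end; hexagon head 20 mm across flats, 10 mm long, at the upper end. In the port its foot stands 12 mm above the deck, under the teeth, and 35 mm of tube stands above the ring. This point: half-way along; z points to the head.
- collet4 (a joint): Collet ring of port 4 (x = 60 mm on the manifold): black flat ring round the tube, 48 mm outside, 25.6 mm inside, 4 mm thick, upper face 57 mm above the deck when up. 0 = up, 0.008 m = fully down (3 N to start, 8 N at the bottom, more if quick); springs up when let go. Teeth hold the tube unless the ring is 5 mm or more down, and catch it again if the ring is up before the tube has risen 2 mm.
- tube4_mid (a point): Steel rinse tube, 80 g, 80 mm long; at the start upright in port 4, or None if that port is empty. Shank 16 mm across; round foot 24 mm across, 18 mm long, at the lower end; hexagon head 20 mm across flats, 10 mm long, at the upper end. In the port its foot stands 12 mm above the deck, under the teeth, and 35 mm of tube stands above the ring. This point: half-way along; z points to the head.
- collet5 (a joint): Collet ring of port 5 (x = 120 mm on the manifold): black flat ring round the tube, 48 mm outside, 25.6 mm inside, 4 mm thick, upper face 57 mm above the deck when up. 0 = up, 0.008 m = fully down (3 N to start, 8 N at the bottom, more if quick); springs up when let go. Teeth hold the tube unless the ring is 5 mm or more down, and catch it again if the ring is up before the tube has risen 2 mm.
- tube5_mid (a point): Steel rinse tube, 80 g, 80 mm long; at the start upright in port 5, or None if that port is empty. Shank 16 mm across; round foot 24 mm across, 18 mm long, at the lower end; hexagon head 20 mm across flats, 10 mm long, at the upper end. In the port its foot stands 12 mm above the deck, under the teeth, and 35 mm of tube stands above the ring. This point: half-way along; z points to the head.
- reagent_bottle: Bystander: amber glass reagent bottle with a cap, 60 mm across, 130 mm tall. Origin: centre of the underside.
- buffer_jar: Bystander: glass jar with a lid, 68 mm across, 85 mm tall. Origin: centre of the underside.
- sample_vial: Bystander: small capped sample vial, 32 mm across, 60 mm tall. Origin: centre of the underside.
- forceps: Bystander: steel forceps lying on the deck, 130 mm long, 6 mm thick. Origin: centre of the underside.
Things that resemble listed ones, but are neither listed nor needed, are in the scene too. Leave any blue look-alike of the part that bears tube4_mid alone.

How it is judged:
On the way, in this order (a step that is already met when the one before it is completed fails the run):
1. the tray is seated in the nest and let go (horizontal distance between tray_mid and nest below 0.005 m and z of tray_mid in the frame of nest below 0.027 m and angle between tray_mid's own z axis and vertical below 0.03 rad and angle between the x axis of tray_mid and the x axis of nest, either way round below 0.05 rad and distance between tray_corner and nest_corner below 0.02 m and contact force between the fingers and tray below 0.1 N), for 0.3 s.
2. every tube is in the tray's compartments and the tray is seated in the nest (x of tube1_mid in the frame of tray_mid between -0.075 and 0.075 m and y of tube1_mid in the frame of tray_mid between -0.071 and 0.071 m and z of tube1_mid in the frame of tray_mid between -0.024 and 0.029 m and x of tube2_mid in the frame of tray_mid between -0.075 and 0.075 m and y of tube2_mid in the frame of tray_mid between -0.071 and 0.071 m and z of tube2_mid in the frame of tray_mid between -0.024 and 0.029 m and x of tube3_mid in the frame of tray_mid between -0.075 and 0.075 m and y of tube3_mid in the frame of tray_mid between -0.071 and 0.071 m and z of tube3_mid in the frame of tray_mid between -0.024 and 0.029 m and x of tube4_mid in the frame of tray_mid between -0.075 and 0.075 m and y of tube4_mid in the frame of tray_mid between -0.071 and 0.071 m and z of tube4_mid in the frame of tray_mid between -0.024 and 0.029 m and x of tube5_mid in the frame of tray_mid between -0.075 and 0.075 m and y of tube5_mid in the frame of tray_mid between -0.071 and 0.071 m and z of tube5_mid in the frame of tray_mid between -0.024 and 0.029 m and horizontal distance between tray_mid and nest below 0.005 m and z of tray_mid in the frame of nest below 0.027 m and angle between tray_mid's own z axis and vertical below 0.03 rad and angle between the x axis of tray_mid and the x axis of nest, either way round below 0.05 rad and distance between tray_corner and nest_corner below 0.02 m), for 0.3 s.
3. the Start button is pressed in (value of joint start above 0.004 m), for 0.05 s.
At the end, for the whole second after the job is handed in: Tray in the nest: centred within 5 mm, down within 3 mm, level within 0.03 rad, square within 0.05 rad, cut corner at cut corner. The middle of every tube is inside the tray's walls and under 53 mm above its underside (none across the rims). Start was pressed after loading and is out again (all of step 2 and value of joint start below 0.002 m); the robot touches nothing.
It fails at once if a bystander is moved by more than 30 mm (distance of any of reagent_bottle, buffer_jar, sample_vial, forceps from where it was at the start of the episode above 0.03 m).
Of tube1, tube2, tube3, tube4, tube5 only 3 to 5 are there at a start; the rules pass over those that are not, and their reading is None.
At some moment in a run one of tray may be knocked a few centimetres aside while the robot is not near it.
Once in a run the grip may slacken for a moment while it holds something.
It also fails if it takes over 210 s, if anything falls off the work surface, if the arm or the gripper's body presses on something with over 40 N, if the wrist force passes 120 N, or if a joint passes its speed limit or range.

## Working session

There is one attempt and no reset: what is moved stays moved. The work goes in short steps, Python scripts to look and compute and a tool call to move; the robot and the scene stay as the last step left them, time stands still between calls to the robot, and variables do not carry over. Pictures are saved under pics/ and viewed, and the job is handed in when it is done.

Besides the shell and the picture viewer there is one more tool, called after "Call:" as name(argument=value, ...) on one line, values as JSON. arm_command: Moves the arm, as the interface text tells. Its arguments: {"type":"object","properties":{"deltas":{"type":"array"},"fingers":{"type":"number"},"newtons":{"type":"number"}},"required":["deltas"]}

```bash
ls; mkdir -p pics
cat > h.py <<'E'
import numpy as np, cv2
from scipy.spatial.transform import Rotation as Ro
from workcell import sensors, read_camera, job, bot
def snap(cam,fn,crop=None,scale=1):
    s=sensors.read_state()
    c=read_camera(cam); im=c['color'][:,:,::-1]
    if crop: im=im[crop[1]:crop[3],crop[0]:crop[2]]
    if scale!=1: im=cv2.resize(im,None,fx=scale,fy=scale,interpolation=cv2.INTER_CUBIC)
    cv2.imwrite('pics/'+fn,im); return c,s
def cal(c,s=None):
    f=192/np.tan(np.radians(c['vfov'])/2)
    if 'R' in c: R=np.array(c['R']);t=np.array(c['t'])
    else:
        T=np.array(c['T_tool_cam']); Rt=Ro.from_rotvec(s['tcp_rot']).as_matrix()
        Rc=Rt@T[:3,:3]; p=Rt@T[:3,3]+np.array(s['tool_pos']); R=Rc.T; t=-R@p
    return f,c['cx'],c['cy'],R,t
def px2w(K,u,v,z):
    f,cx,cy,R,t=K
    d=R.T@np.array([(u-cx)/f,(v-cy)/f,1]); o=-R.T@t
    return o+d*(z-o[2])/d[2]
def w2px(K,X):
    f,cx,cy,R,t=K
    p=R@np.array(X)+t; return np.array([f*p[0]/p[2]+cx,f*p[1]/p[2]+cy])
E
python3 - <<'E'
from h import *
for n in ['scene','top','wrist']:
    c,s=snap(n,n+'0.png',scale=1.5)
    print(n,c['vfov'],c['cx'],c['cy'],{k:np.round(np.array(c[k]),3).tolist() for k in c if k in('R','t','T_tool_cam')}, [k for k in c])
print(s, bot.grasp_offset, dir(bot))
print(Ro.from_rotvec(s['tcp_rot']).as_matrix().round(3))
E
```

```text
pics
scene 44.66780512464048 254.23323499512156 186.39829731798568 {'R': [[-0.682, 0.732, 0.003], [0.448, 0.421, -0.788], [-0.578, -0.536, -0.615]], 't': [0.369, -0.219, 1.49]} ['color', 'vfov', 'cx', 'cy', 'R', 't']
top 54.75917282767926 261.3989771753513 187.43222793049918 {'R': [[0.035, -0.999, 0.006], [-0.973, -0.035, -0.227], [0.227, 0.002, -0.974]], 't': [0.009, 0.591, 0.862]} ['color', 'vfov', 'cx', 'cy', 'R', 't']
wrist 58.93249956833557 261.17235631451956 194.68829138007547 {'T_tool_cam': [[1.0, -0.0, -0.0, 0.0], [0.0, -0.321, 0.947, -0.143], [-0.0, -0.947, -0.321, 0.081], [0.0, 0.0, 0.0, 1.0]]} ['color', 'vfov', 'cx', 'cy', 'T_tool_cam']
{'time': 0.1, 'q': array([ 1.12708034e+00,  2.64692495e-01,  1.60525122e+00,  3.00206518e-05,
        1.27370296e+00, -3.69037205e-02]), 'joint_vel': array([-0.00066599, -0.00225362, -0.00177529, -0.00069253,  0.00022474,
       -0.00098842]), 'joint_torque': array([ 1.98998496e-04, -5.16708183e+01, -3.68588769e+01, -5.52697600e-05,
        6.25674409e-03, -2.39866665e-05]), 'tool_pos': array([0.26679486, 0.61931056, 0.23006919]), 'tcp_rot': array([-1.37569454, -0.90320392,  0.90611898]), 'wrist_force': array([-0.43399044, -0.52918677,  0.32540468]), 'torque': array([ 0.01718918, -0.00506124, -0.01317288]), 'width': 1.0008555788735023} 0.0187 ['MotionError', '__class__', '__delattr__', '__dict__', '__dir__', '__doc__', '__eq__', '__format__', '__ge__', '__getattribute__', '__getstate__', '__gt__', '__hash__', '__init__', '__init_subclass__', '__le__', '__lt__', '__module__', '__ne__', '__new__', '__reduce__', '__reduce_ex__', '__repr__', '__setattr__', '__sizeof__', '__str__', '__subclasshook__', '__weakref__', 'grasp_offset']
[[ 0.396 -0.001 -0.918]
 [ 0.918 -0.002  0.396]
 [-0.002 -1.     0.   ]]
```

View pics/scene0.png

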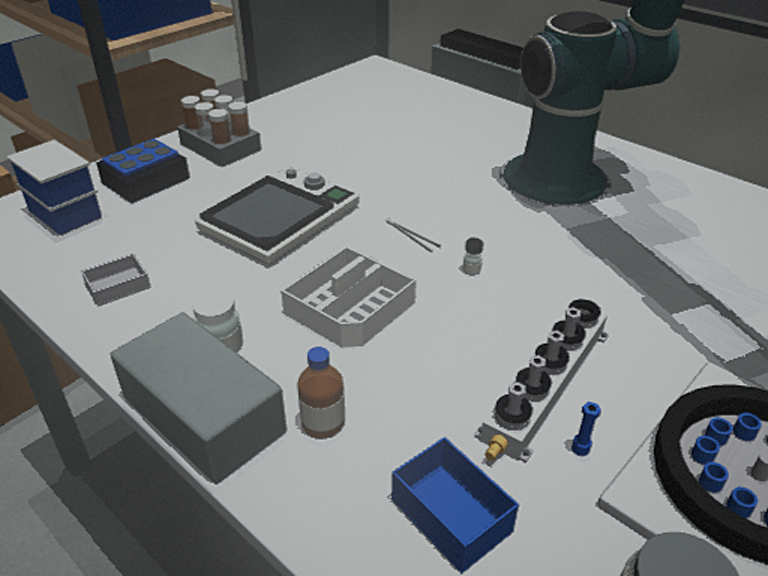

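View pics/top0.png

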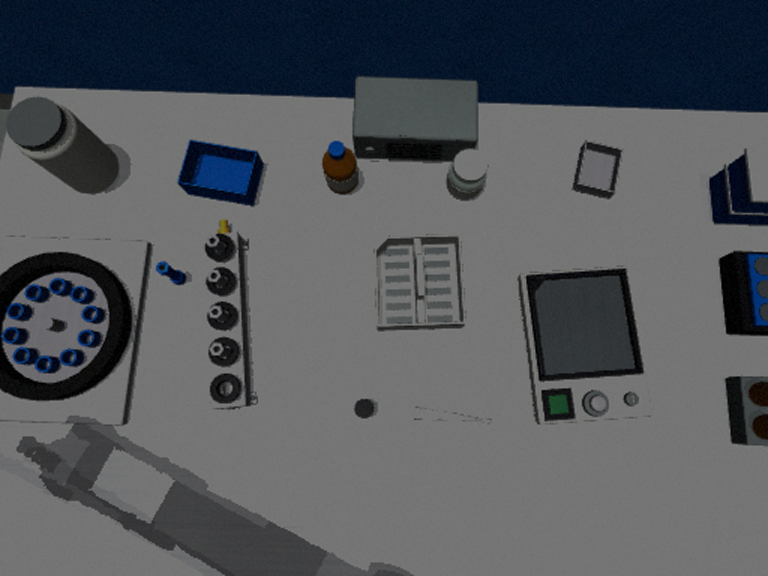

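View pics/wrist0.png

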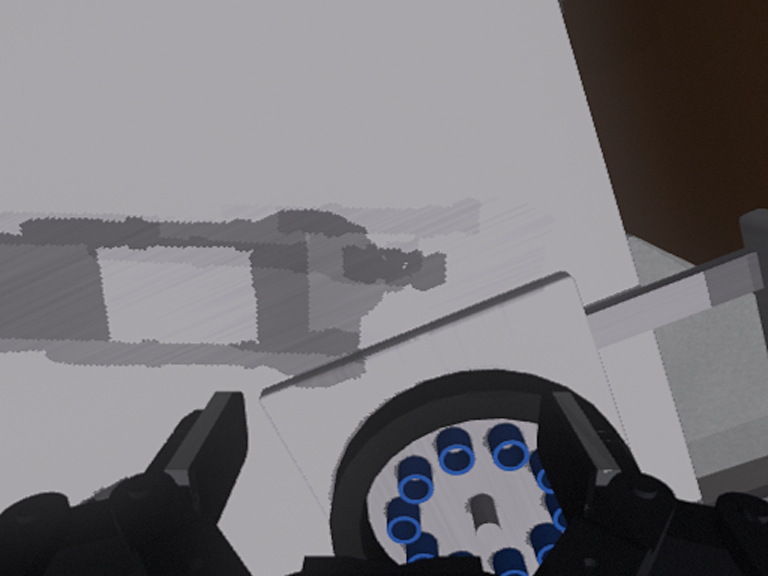

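Run:
```python
from h import *
for n,fn,cr,sc in [('top','t1.png',(335,170,445,290),5),('top','t2.png',(235,145,325,230),6.5),('top','t3.png',(85,140,185,285),4),('scene','s1.png',(120,95,290,240),4.5)]:
    snap(n,fn,cr,sc)
```

```text
(no output)
```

View pics/t1.png

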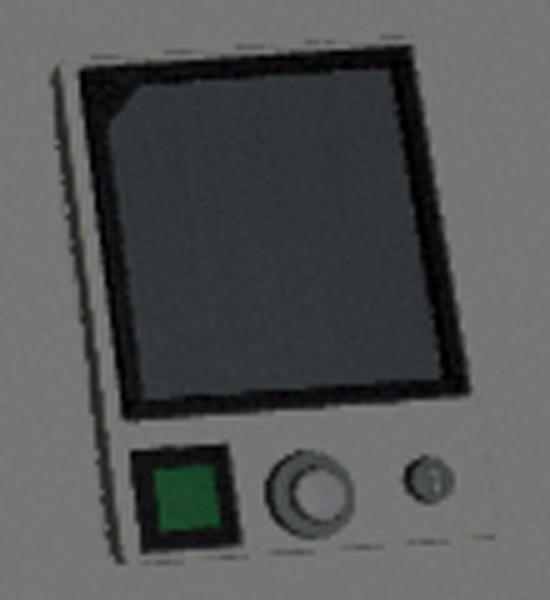

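View pics/t2.png

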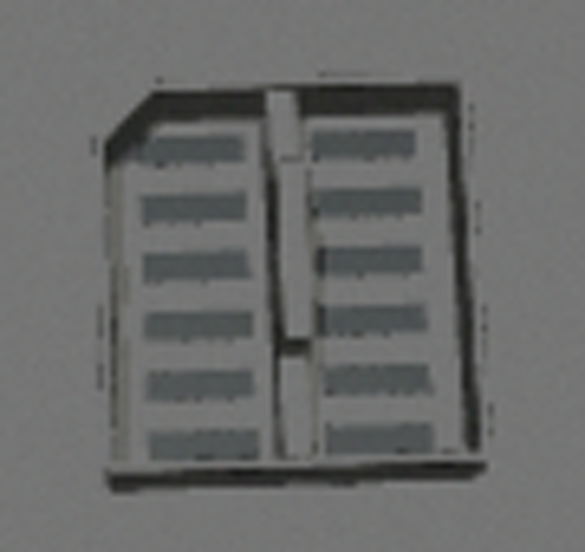

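View pics/t3.png

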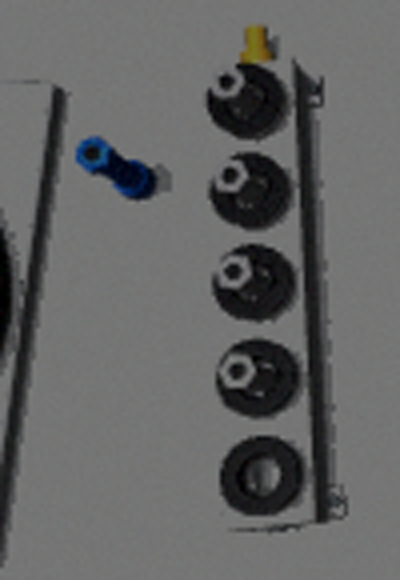

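View pics/s1.png

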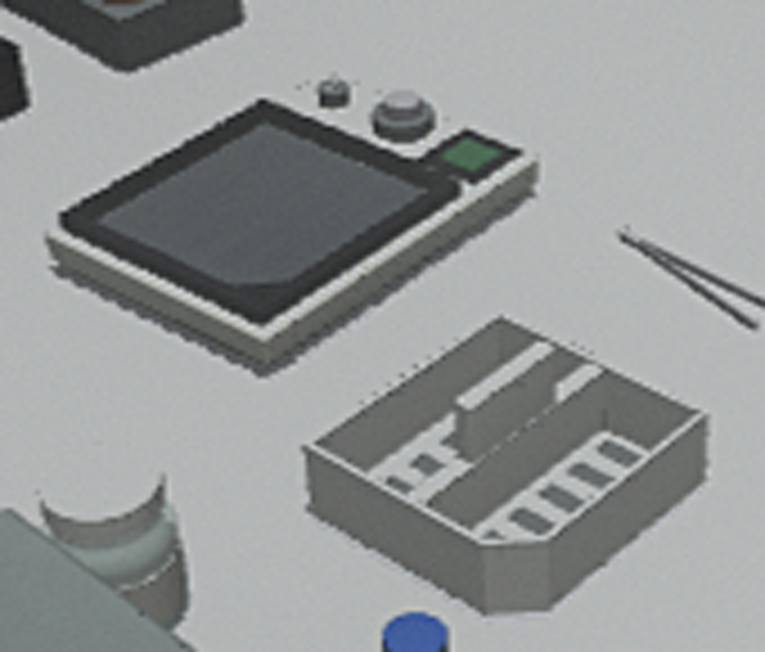

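```bash
cat > m1.py <<'E'
from h import *
c=read_camera('top'); K=cal(c)
def P(l,off,s,z): return np.array([px2w(K,(u+.0)/s+off[0]-.5+.5/s*0,v/s+off[1]-.5,z) for u,v in l])
N=P([(82,70),(412,47),(468,392),(125,418)],(335,170),5,.042); print('nest outer',N.round(4).tolist(),'mid',N.mean(0).round(4))
e=lambda a,b:(np.linalg.norm(b-a).round(4),np.degrees(np.arctan2(*(b-a)[[1,0]])).round(2))
print(e(N[3],N[0]),e(N[2],N[1]),e(N[1],N[0]),e(N[2],N[3]))
print('start',P([(320,490)],(335,170),5,.05).round(4))
T=P([(460,85),(487,465),(107,470),(105,148),(155,92)],(235,145),6.5,.048); print('tray',T.round(4).tolist(),'mid',((T[1]+T[0])/2+(T[2]-T[1])/2).round(4),e(T[1],T[0]),e(T[1],T[2]),e(T[2],T[3]))
F=P([(278,160),(308,158),(312,338),(280,340)],(235,145),6.5,.085); print('fin',F.round(4).tolist(),F.mean(0).round(4),e(F[3],F[0]),e(F[2],F[1]))
print('tubes',P([(227,83),(232,176),(236,272),(238,371)],(85,140),4,.092).round(4).tolist())
print('collets',P([(250,100),(253,191),(257,283),(260,377),(264,475)],(85,140),4,.057).round(4).tolist())
E
python3 m1.py
```

```text
nest outer [[0.6155, -0.2017, 0.042], [0.634, -0.3737, 0.042], [0.457, -0.391, 0.042], [0.4382, -0.2195, 0.042]] mid [ 0.5362 -0.2965  0.042 ]
(np.float64(0.1782), np.float64(5.74)) (np.float64(0.1779), np.float64(5.56)) (np.float64(0.173), np.float64(96.15)) (np.float64(0.1725), np.float64(96.26))
start [[ 0.4063 -0.3118  0.05  ]]
tray [[0.6795, -0.0822, 0.048], [0.5256, -0.0939, 0.048], [0.5184, 0.0532, 0.048], [0.6479, 0.0594, 0.048], [0.6721, 0.0403, 0.048]] mid [ 0.599  -0.0145  0.048 ] (np.float64(0.1543), np.float64(4.35)) (np.float64(0.1473), np.float64(92.8)) (np.float64(0.1297), np.float64(2.71))
fin [[0.6349, -0.0083, 0.085], [0.6361, -0.0198, 0.085], [0.5657, -0.0229, 0.085], [0.5645, -0.0108, 0.085]] [ 0.6003 -0.0155  0.085 ] (np.float64(0.0704), np.float64(2.05)) (np.float64(0.0704), np.float64(2.5))
tubes [[0.6434, 0.3297, 0.092], [0.5844, 0.3202, 0.092], [0.5252, 0.3114, 0.092], [0.4659, 0.3039, 0.092]]
collets [[0.643, 0.3257, 0.057], [0.5832, 0.3175, 0.057], [0.5245, 0.3089, 0.057], [0.4661, 0.301, 0.057], [0.4071, 0.2924, 0.057]]
```

Candidates: 
- **Tray:** white tray at top px (280,188). Lookalikes are the small grey box (398,112) and the blue bin (147,115).
- **Start:** steel cap in a collar at (399,268), on the nest's axis. Lookalikes are the knob (421,266) and the green display (371,269).
- **Tubes:** four steel heads at (142,161), (143,184), (144,208) and (144,233). The port nearest the robot is empty, and the blue tube (110,180) is a lookalike to leave alone.

The crops confirm these choices. Next I move above the tray.

Call:
arm_command(deltas=[[-0.0282,0,-0.0348,0],[-0.0282,0,-0.0348,0],[-0.0282,0,-0.0348,0],[-0.0282,0,-0.0348,0],[-0.0282,0,-0.0348,0],[-0.0282,0,-0.0348,0],[-0.0282,0,-0.0348,0],[-0.0282,0,-0.0348,0],[-0.0282,0,-0.0348,0],[-0.0282,0,-0.0348,0],[-0.0282,0,-0.0348,0],[-0.0282,0,-0.0348,0],[-0.0282,0,-0.0348,0],[-0.0282,0,-0.0348,0],[-0.0282,0,-0.0348,0],[-0.0282,0,-0.0348,0]], fingers=0.06)

```text
time: 2.4
tool_pos: [0.6006, -0.0162, 0.2315]
tcp_rot: [-1.375, -0.905, 0.904]
wrist_force: [0.5, 0.3, -0.6]
width: 0.703
```

Call:
arm_command(deltas=[[0,0,0,0.1794],[0,0,0,0.1794],[0,0,0,0.1794],[0,0,0,0.1794],[0,0,0,0.1794],[0,0,0,0.1794],[0,0,0,0.1794],[0,0,0,0.1794],[0,0,0,0.1794],[0,0,0,0.1794],[0,0,0,0.1794],[0,0,0,0.1794],[0,0,0,0.1794],[0,0,0,0.1794],[0,0,0,0.1794],[0,0.03,0,0],[0,0.02,0,0],[0,0,0,0]])

```text
time: 4.65
tool_pos: [0.5981, -0.0147, 0.1787]
tcp_rot: [-1.233, 1.181, -1.174]
wrist_force: [0.1, 0.5, -0.5]
width: 0.705
```

```bash
cat >> h.py <<'E'
def pose():
    s=sensors.read_state(); M=Ro.from_rotvec(s['tcp_rot']).as_matrix()
    return np.array(s['tool_pos']),np.degrees(np.arctan2(M[1,0],M[0,0])),s
def go(x,y,z,psi=None):
    p,a,s=pose(); M=Ro.from_rotvec(s['tcp_rot']).as_matrix()
    d=M.T@(np.array([x,y,z])-p); print('t=%.2f'%s['time'],'pos',p.round(4),'psi %.2f'%a,'width %.4f'%(s['width']*.0854),'F',np.round(s['wrist_force'],1))
    print('delta tool',d.round(4),'turn',None if psi is None else round(-np.radians((psi-a+180)%360-180),4))
E
python3 - <<'E'
from h import *
c,s=snap('wrist','w1.png',scale=1.5); p,a,s=pose(); print(s['time'],p,a)
E
```

```text
4.7 [ 0.59917678 -0.01470887  0.18026622] -87.48487844215407
```

View pics/w1.png

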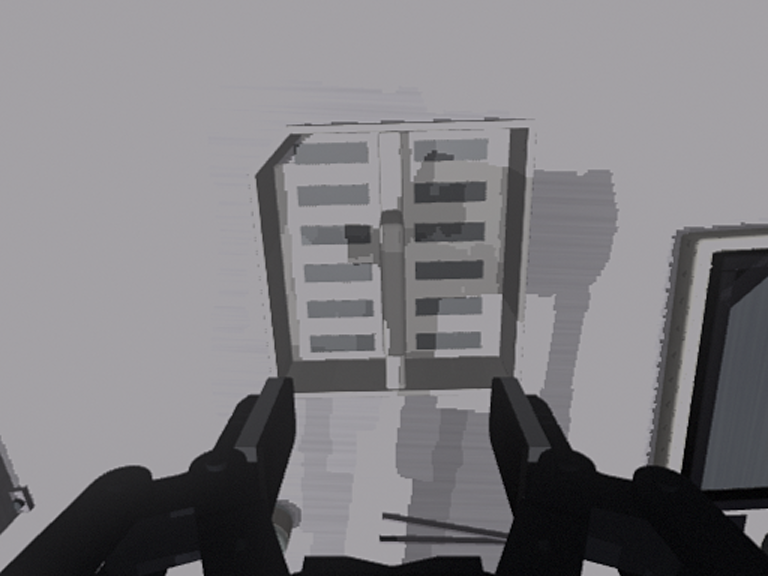

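Run:
```python
from h import *
c,s=snap('wrist','w2.png',crop=(160,70,370,270),scale=3.5); p,a,s=pose(); print(s['time'],p,a,s['tcp_rot'].tolist())
```

```text
4.75 [ 0.59999169 -0.01478262  0.18138711] -87.48799125163703 [-1.2297444170429281, 1.1770111686976714, -1.1767309959716907]
```

View pics/w2.png

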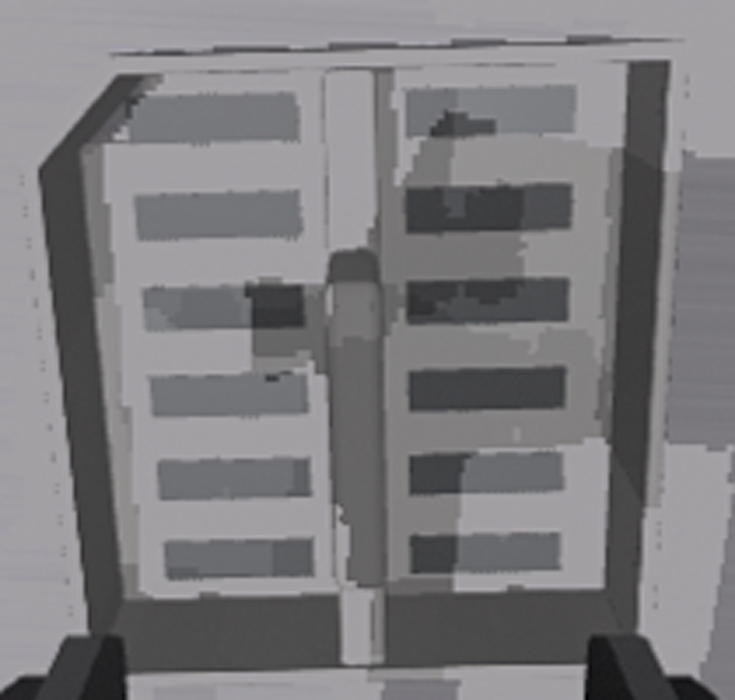

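```bash
python3 - <<'E'
from h import *
c=read_camera('wrist'); p,a,s=pose(); K=cal(c,s); print(p,s['time'])
def Q(l,z): return np.array([px2w(K,u/3.5+160-.35,v/3.5+70-.35,z) for u,v in l])
S=Q([(214,118),(491,110),(485,553),(239,558)],.004);print(S.round(4).tolist(),S.mean(0).round(4))
d=S[0]+S[1]-S[2]-S[3]; print('yaw x',np.degrees(np.arctan2(d[1],d[0])))
d=S[0]+S[3]-S[2]-S[1]; print('yaw y',np.degrees(np.arctan2(d[1],d[0])))
# rim
R_=Q([(38,170),(120,73),(672,60),(640,670)],.048); print('rim',R_.round(4).tolist())
E
python3 m1.py | tail -5
```

```text
[ 0.60052769 -0.01482897  0.18212568] 4.8
[[0.6624, 0.0243, 0.004], [0.6676, -0.0478, 0.004], [0.542, -0.056, 0.004], [0.5372, 0.0162, 0.004]] [ 0.6023 -0.0158  0.004 ]
yaw x 3.721692274149291
yaw y 93.91239799171149
rim [[0.6521, 0.0594, 0.048], [0.6742, 0.0403, 0.048], [0.6822, -0.0821, 0.048], [0.5297, -0.0933, 0.048]]
start [[ 0.4063 -0.3118  0.05  ]]
tray [[0.6795, -0.0822, 0.048], [0.5256, -0.0939, 0.048], [0.5184, 0.0532, 0.048], [0.6479, 0.0594, 0.048], [0.6721, 0.0403, 0.048]] mid [ 0.599  -0.0145  0.048 ] (np.float64(0.1543), np.float64(4.35)) (np.float64(0.1473), np.float64(92.8)) (np.float64(0.1297), np.float64(2.71))
fin [[0.6349, -0.0083, 0.085], [0.6361, -0.0198, 0.085], [0.5657, -0.0229, 0.085], [0.5645, -0.0108, 0.085]] [ 0.6003 -0.0155  0.085 ] (np.float64(0.0704), np.float64(2.05)) (np.float64(0.0704), np.float64(2.5))
tubes [[0.6434, 0.3297, 0.092], [0.5844, 0.3202, 0.092], [0.5252, 0.3114, 0.092], [0.4659, 0.3039, 0.092]]
collets [[0.643, 0.3257, 0.057], [0.5832, 0.3175, 0.057], [0.5245, 0.3089, 0.057], [0.4661, 0.301, 0.057], [0.4071, 0.2924, 0.057]]
```

```bash
python3 -c "
from h import *
go(.6015,-.0155,.047,-86.2)"
```

```text
t=4.85 pos [ 0.6008 -0.0148  0.1825] psi -87.49 width 0.0601 F [-0.2 -0.7  0.3]
delta tool [0.0007 0.1355 0.0005] turn -0.0225
```

Call:
arm_command(deltas=[[0.001,0.03,0.0005,-0.0225],[0,0.03,0,0],[0,0.03,0,0],[0,0.025,0,0],[0,0.015,0,0],[0,0.004,0,0],[0,0,0,0]])

```text
time: 5.72
tool_pos: [0.6012, -0.0158, 0.0481]
tcp_rot: [-1.239, 1.159, -1.161]
wrist_force: [0.6, -0.5, -0.5]
width: 0.701
```

Call:
arm_command(deltas=[[0,0,0,0],[0,0,0,0],[0,0,0,0],[0,0,0,0],[0,0,0,0],[0,0,0,0],[0,0,0,0]], fingers=0.0, newtons=100)

```text
time: 6.6
tool_pos: [0.6012, -0.0157, 0.0482]
tcp_rot: [-1.239, 1.159, -1.161]
wrist_force: [-1.0, 0.9, 6.1]
width: 0.125
```

Run:
```python
from h import *
go(0.5362,-.2965,.1,-84.2)
snap('scene','s2.png',(120,95,300,240),4)
```

```text
t=6.60 pos [ 0.6012 -0.0157  0.0482] psi -86.20 width 0.0107 F [-1.   0.9  6.1]
delta tool [ 0.2759 -0.0519 -0.0833] turn -0.035
```

View pics/s2.png

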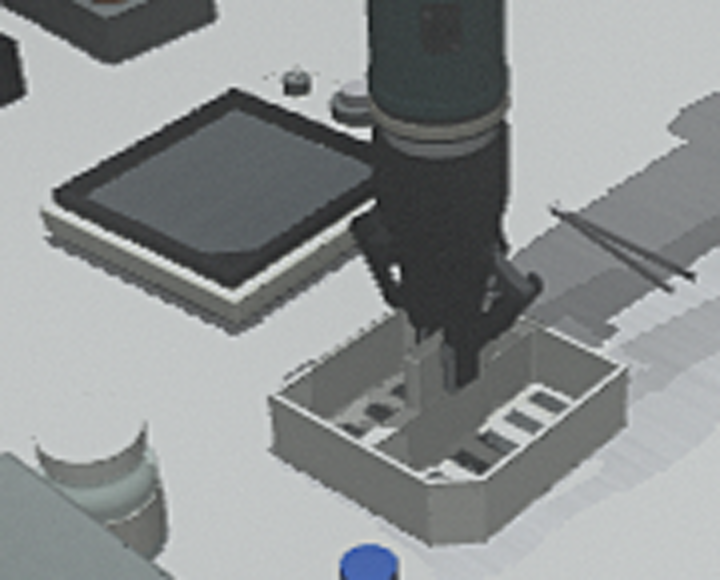

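Call:
arm_command(deltas=[[0,-0.01,0,0],[0,-0.02,0,0],[0,-0.02,0,0],[0,-0.015,0,0],[0.01,0,-0.003,0],[0.02,0,-0.006,0],[0.025,0,-0.0075,0],[0.025,0,-0.0075,0],[0.025,0,-0.0075,0],[0.025,0,-0.0075,0],[0.025,0,-0.0075,0],[0.025,0,-0.0075,0],[0.025,0,-0.0075,0],[0.025,0,-0.0075,0],[0.025,0,-0.0075,0],[0.015,0,-0.0045,0],[0.006,0,-0.003,-0.035],[0,0,0,0],[0,0,0,0],[0,0,0,0]])

```text
time: 9.15
tool_pos: [0.5349, -0.2963, 0.1121]
tcp_rot: [-1.255, 1.134, -1.134]
wrist_force: [-0.1, 0.1, -4.3]
width: 0.128
```

Run:
```python
from h import *
go(0.5354,-.2965,.1,-84.2)
snap('top','t4.png',(335,150,445,260),6)
snap('wrist','w3.png',None,1.5)
```

```text
t=9.15 pos [ 0.5349 -0.2963  0.1121] psi -84.19 width 0.0109 F [-0.1  0.1 -4.3]
delta tool [0.0003 0.0121 0.0005] turn 0.0003
```

View pics/t4.png

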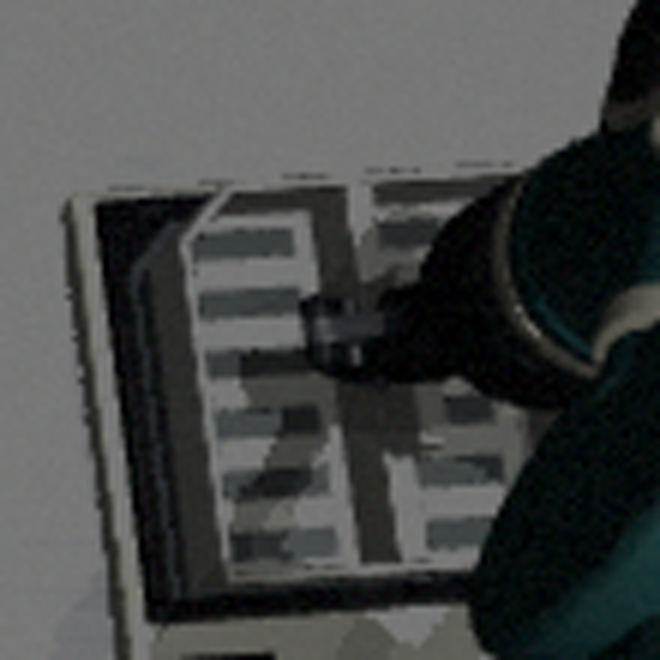

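View pics/w3.png

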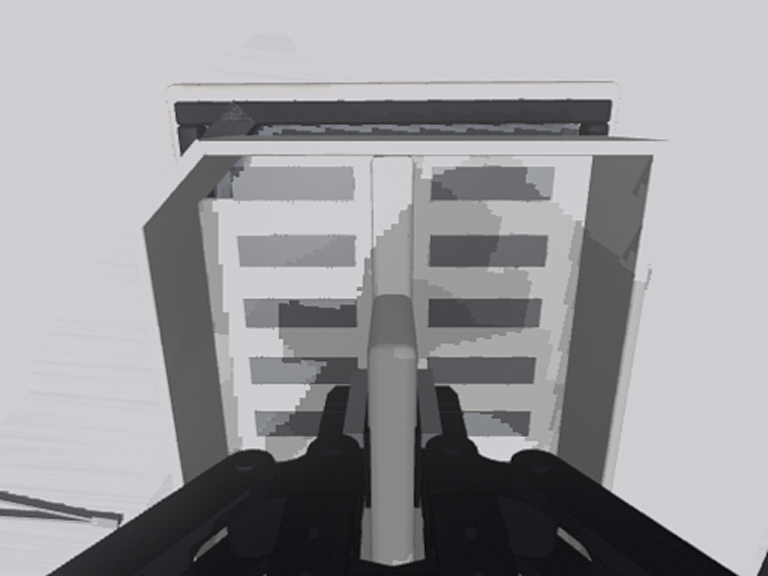

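Run:
```python
from h import *
snap('wrist','w4.png',(90,45,270,175),4.4)
snap('wrist','w5.png',(265,45,445,175),4.4)
```

```text
(no output)
```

View pics/w4.png

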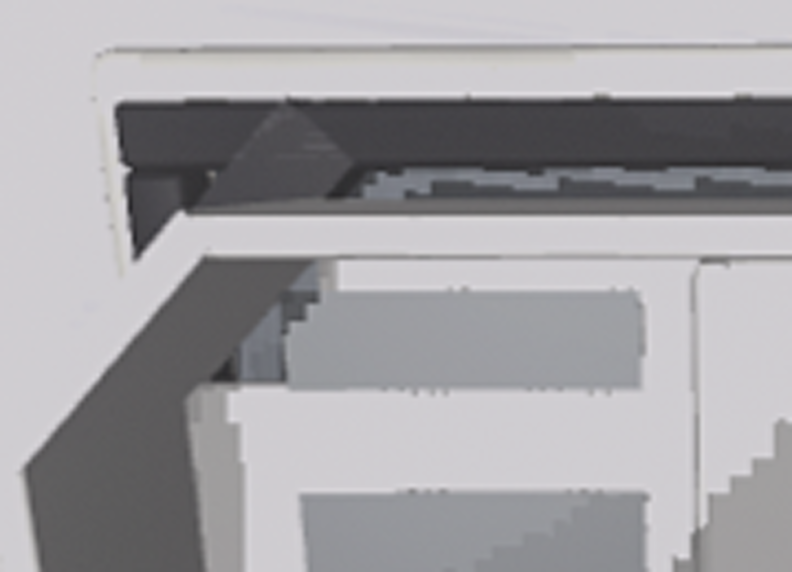

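View pics/w5.png

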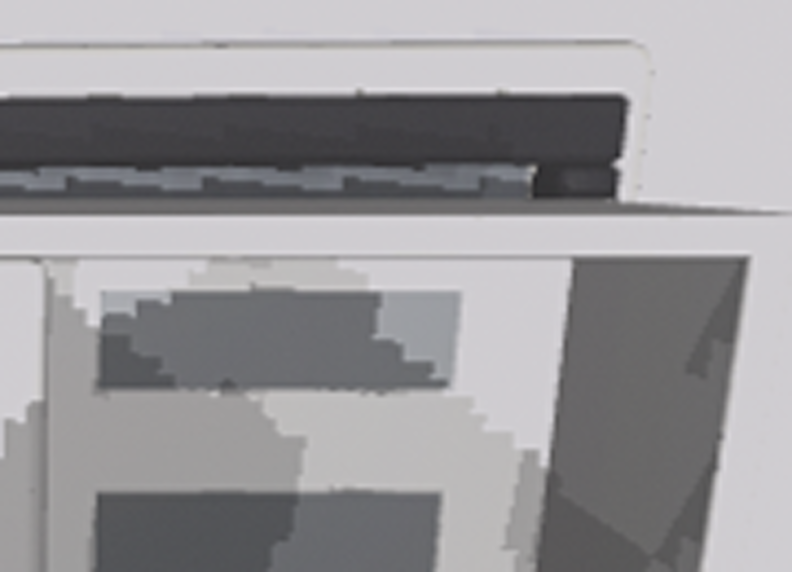

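Run:
```python
from h import *
c=read_camera('wrist'); p,a,s=pose(); K=cal(c,s); zt=p[2]-.0482
def Q(u,v,z,o): return px2w(K,u/4.4+o-.4,v/4.4+45-.4,z)
L,R=90,265
A=Q(115,103,.042,L);B=Q(628,97,.042,R); d=A-B; print('frame',np.linalg.norm(d),np.degrees(np.arctan2(-d[0],d[1])))
al=np.radians(a+90); ux=np.array([np.cos(al),np.sin(al),0]); uy=np.array([-ux[1],ux[0],0])
# frame width check
for A_,B_,off,n in [(A,B,.0905,'nest outer')]: 
    m=(A_+B_)/2-off*ux; print(n,m.round(4))
C=Q(464,339,zt+.004,L);D=Q(278,339,zt+.004,R);d=C-D;print('slots',np.linalg.norm(d),np.degrees(np.arctan2(-d[0],d[1])))
print('tray by slots',((C+D)/2-.0628*ux).round(4))
E_=Q(500,257,zt+.048,L);F=Q(300,257,zt+.048,R); print('inner front rim',((E_+F)/2).round(4),'proj along ux rel tcp',((E_+F)/2-p)@ux-.075)
E_=Q(500,213,zt+.048,L);F=Q(300,213,zt+.048,R); print('outer front rim proj',((E_+F)/2-p)@ux-.079)
G=Q(205,257,zt+.048,L);H=Q(748,257,zt+.048,R);print('right inner corner rel uy',(H-p)@uy+.071)
print('tcp',p, 'tray-tcp',((C+D)/2-.0628*ux-p)@ux,((C+D)/2-p)@uy)
m=(A+B)/2-.0905*ux; t=(C+D)/2-.0628*ux; print('nest-tray along ux,uy',(m-t)@ux,(m-t)@uy)
```

```text
frame 0.1711530373473093 6.051725007756309
nest outer [ 0.5352 -0.2971  0.042 ]
slots 0.07178393972574137 5.797019823617589
tray by slots [ 0.5345 -0.2972  0.0681]
inner front rim [ 0.6097 -0.2921  0.1121] proj along ux rel tcp -0.0003127091545307853
outer front rim proj -0.0004167767799708455
right inner corner rel uy 1.2619216365916675e-05
tcp [ 0.535073   -0.29645278  0.11232867] tray-tcp -0.0006023169187048236 -0.0006395820329051771
nest-tray along ux,uy 0.0006824415838681137 -6.305730259763495e-05
```

Call:
arm_command(deltas=[[0,0.008,0.001,-0.003],[0,0.01,0,0],[0,0.005,0,0],[0,0.003,0,0],[0,0.002,0,0],[0,0,0,0],[0,0,0,0]])

```text
time: 10.28
tool_pos: [0.5361, -0.2967, 0.0846]
tcp_rot: [-1.257, 1.132, -1.132]
wrist_force: [0.5, -0.3, -4.6]
width: 0.126
```

Call:
arm_command(deltas=[[0,0.002,0,0],[0,0.0015,0,0],[0,0.0015,0,0],[0,0.001,0,0],[0,0,0,0]])

```text
time: 10.9
tool_pos: [0.536, -0.2966, 0.0783]
tcp_rot: [-1.257, 1.132, -1.132]
wrist_force: [0.5, 0.7, -3.6]
width: 0.127
```

Run:
```python
from h import *
go(0.5354,-.2965,.078,-84.2)
snap('wrist','w6.png',None,1.5)
```

```text
t=10.90 pos [ 0.536  -0.2966  0.0783] psi -84.02 width 0.0109 F [ 0.5  0.7 -3.6]
delta tool [-0.0002  0.0003 -0.0005] turn 0.0031
```

View pics/w6.png

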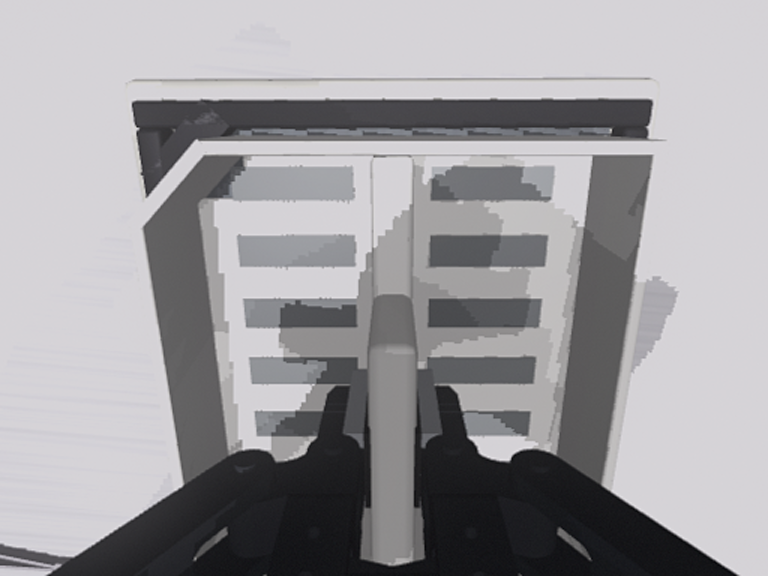

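Call:
arm_command(deltas=[[0,0.001,0,0],[0,0.001,0,0],[0,0,0,0]])

```text
time: 11.32
tool_pos: [0.536, -0.2967, 0.0782]
tcp_rot: [-1.257, 1.132, -1.132]
wrist_force: [-5.2, 3.1, 8.4]
width: 0.127
```

Call:
arm_command(deltas=[[0,-0.001,0,0],[0,0,0,0],[0,0,0,0],[0,0,0,0],[0,0,0,0]], fingers=0.04)

```text
time: 11.95
tool_pos: [0.5359, -0.2966, 0.0771]
tcp_rot: [-1.257, 1.132, -1.132]
wrist_force: [0.2, -0.8, -0.7]
width: 0.468
```

Call:
arm_command(deltas=[[0,-0.02,0,0],[0,-0.03,0,0],[0,-0.03,0,0],[0,-0.03,0,0],[0,-0.01,0,0],[0,0,0,0],[0,0,0,0]])

```text
time: 12.82
tool_pos: [0.5351, -0.2961, 0.1959]
tcp_rot: [-1.257, 1.134, -1.13]
wrist_force: [-0.0, 0.1, -0.5]
width: 0.468
```

Run:
```python
from h import *
go(0.583,.319,.2,8)
snap('wrist','w7.png',None,1.5)
snap('scene','s3.png',(120,75,300,220),4)
```

```text
t=12.82 pos [ 0.5351 -0.2961  0.1959] psi -84.03 width 0.0400 F [-0.   0.1 -0.5]
delta tool [-0.6068 -0.0035  0.1117] turn -1.6062
```

View pics/w7.png

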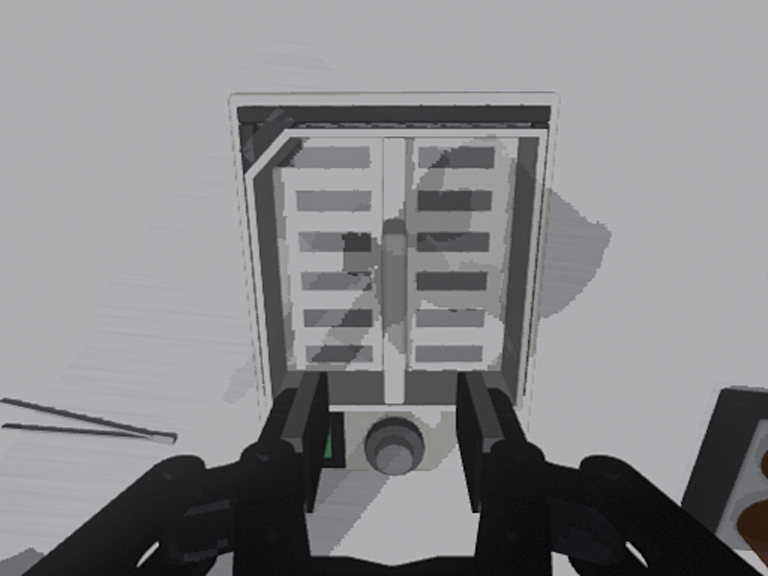

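View pics/s3.png

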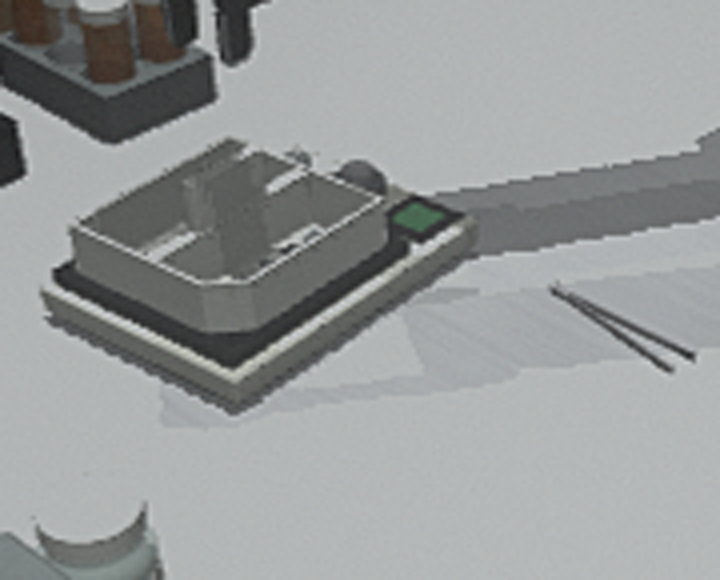

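Tray seated in the nest and let go. Next, the manifold.

Call:
arm_command(deltas=[[-0.02,0,0.0035,0],[-0.038,0,0.007,0],[-0.038,0,0.007,0],[-0.038,0,0.007,0],[-0.038,0,0.007,0],[-0.038,0,0.007,0],[-0.038,0,0.007,0],[-0.038,0,0.007,0],[-0.038,0,0.007,0],[-0.038,0,0.007,0],[-0.038,0,0.007,0],[-0.038,0,0.007,0],[-0.038,0,0.007,0],[-0.038,0,0.007,0],[-0.038,0,0.007,0],[-0.038,0,0.007,0],[-0.02,0,0.003,0],[0,0,0,0]])

```text
time: 15.18
tool_pos: [0.5824, 0.3229, 0.1967]
tcp_rot: [-1.259, 1.131, -1.13]
wrist_force: [0.3, -0.6, 0.0]
width: 0.472
```

Call:
arm_command(deltas=[[0,0,0,-0.16],[0,0,0,-0.16],[0,0,0,-0.16],[0,0,0,-0.16],[0,0,0,-0.16],[0,0,0,-0.16],[0,0,0,-0.16],[0,0,0,-0.16],[0,0,0,-0.16],[0,0,0,-0.16],[0,0,0,0],[0,0,0,0]], fingers=0.03, newtons=40)

```text
time: 16.68
tool_pos: [0.5833, 0.3207, 0.1973]
tcp_rot: [-1.569, -0.102, 0.102]
wrist_force: [-0.3, -0.5, -0.6]
width: 0.354
```

Run:
```python
from h import *
go(0.466,.302,.12,8)
snap('wrist','w8.png',None,1.5)
```

```text
t=16.68 pos [0.5833 0.3207 0.1973] psi 7.45 width 0.0302 F [-0.3 -0.5 -0.6]
delta tool [-0.1187  0.0773 -0.0033] turn -0.0096
```

View pics/w8.png

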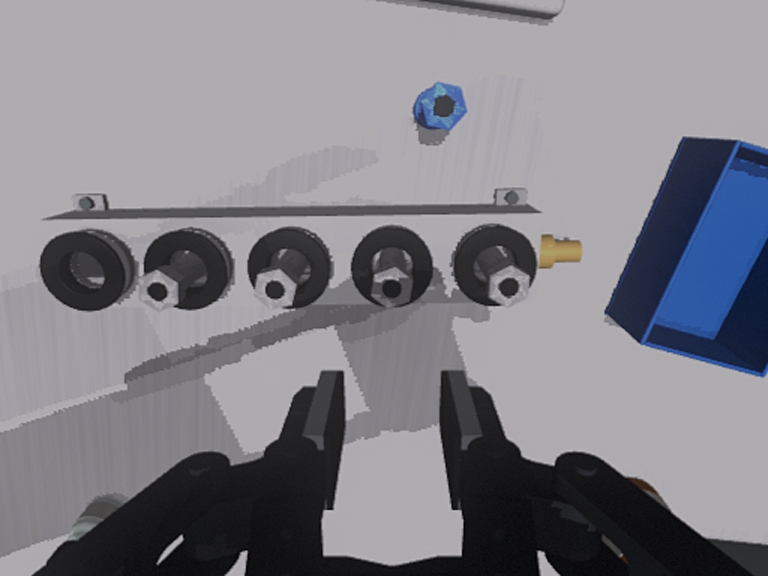

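Run:
```python
from h import *
c=read_camera('wrist'); p,a,s=pose(); K=cal(c,s)
H=np.array([px2w(K,u/1.5-.2,v/1.5-.2,.092) for u,v in [(158,291),(275,289),(391,288),(510,286)]]);print(H.round(4).tolist())
C=np.array([px2w(K,u/1.5-.2,v/1.5-.2,.057) for u,v in [(87,270),(187,268),(289,267),(391,265),(494,264)]]);print(C.round(4).tolist())
d=C[4]-C[0]; print(np.linalg.norm(d),np.degrees(np.arctan2(d[1],d[0])),p)
```

```text
[[0.4656, 0.3045, 0.092], [0.525, 0.3134, 0.092], [0.5838, 0.3216, 0.092], [0.644, 0.3306, 0.092]]
[[0.4099, 0.2982, 0.057], [0.4671, 0.3069, 0.057], [0.5254, 0.3152, 0.057], [0.5835, 0.324, 0.057], [0.6421, 0.3323, 0.057]]
0.23472949652937503 8.37197176143492 [0.58331976 0.32116843 0.19729782]
```

Call:
arm_command(deltas=[[0.0008,0.02,0,-0.0166],[0,0.03,0,0],[0,0.025,0,0],[0,0.02,0,0],[0,0.01,0,0],[0,0,0,0],[0,0,0,0]], fingers=0.032)

```text
time: 17.65
tool_pos: [0.585, 0.3222, 0.0934]
tcp_rot: [-1.567, -0.119, 0.116]
wrist_force: [0.5, 0.1, 0.6]
width: 0.377
```

Run:
```python
from h import *
go(0.5841,.3211,.06,8.4)
snap('wrist','w9.png',None,1.5)
```

```text
t=17.65 pos [0.585  0.3222 0.0934] psi 8.60 width 0.0322 F [0.5 0.1 0.6]
delta tool [-0.0011  0.0334 -0.001 ] turn 0.0035
```

View pics/w9.png

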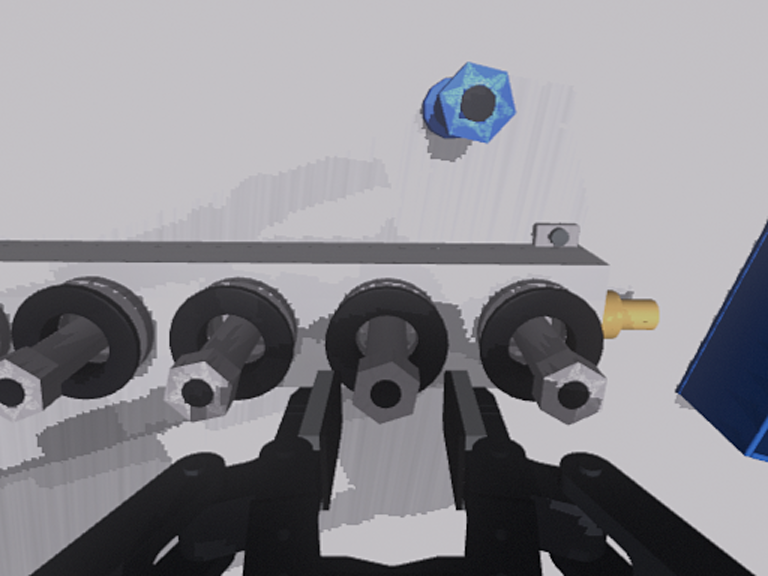

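Call:
arm_command(deltas=[[-0.001,0,-0.001,0],[0,0.015,0,0],[0,0.01,0,0],[0,0.005,0,0],[0,0,0,0]])

```text
time: 18.32
tool_pos: [0.5826, 0.3203, 0.0611]
tcp_rot: [-1.568, -0.116, 0.119]
wrist_force: [-0.1, 0.2, 0.1]
width: 0.373
```

Call:
arm_command(deltas=[[0,0.002,0,0],[0,0.002,0,0],[0,0.001,0,0],[0,0,0,0]])

```text
time: 18.82
tool_pos: [0.5832, 0.3207, 0.0573]
tcp_rot: [-1.568, -0.118, 0.118]
wrist_force: [0.3, -0.1, 0.0]
width: 0.373
```

Call:
arm_command(deltas=[[0,0.002,0,0],[0,0.002,0,0],[0,0,0,0]])

```text
time: 19.2
tool_pos: [0.5835, 0.3208, 0.054]
tcp_rot: [-1.567, -0.118, 0.117]
wrist_force: [-1.2, -0.6, 4.5]
width: 0.373
```

Call:
arm_command(deltas=[[0,0.0015,0,0],[0,0.0015,0,0],[0,0,0,0]])

```text
time: 19.58
tool_pos: [0.5836, 0.3208, 0.0512]
tcp_rot: [-1.567, -0.118, 0.117]
wrist_force: [-2.3, -0.5, 6.4]
width: 0.374
```

Call:
arm_command(deltas=[[0,0.001,0,0],[0,0.001,0,0],[0,0,0,0],[0,0,0,0]])

```text
time: 20.08
tool_pos: [0.5836, 0.3208, 0.0494]
tcp_rot: [-1.567, -0.118, 0.117]
wrist_force: [-2.2, -0.7, 7.4]
width: 0.375
```

Call:
arm_command(deltas=[[0,0,0,0],[0,0,0,0],[0,0,0,0],[0,0,0,0],[0,0,0,0]], fingers=0.0, newtons=80)

```text
time: 20.7
tool_pos: [0.5843, 0.3212, 0.0499]
tcp_rot: [-1.567, -0.12, 0.116]
wrist_force: [-1.0, -0.8, 8.4]
width: 0.208
```

Run:
```python
from h import *
go(0.5841,.3211,.06,8.4)
snap('wrist','w10.png',None,1.5)
```

```text
t=20.70 pos [0.5843 0.3212 0.0499] psi 8.60 width 0.0178 F [-1.  -0.8  8.4]
delta tool [-0.0002 -0.0101 -0.0001] turn 0.0034
```

View pics/w10.png

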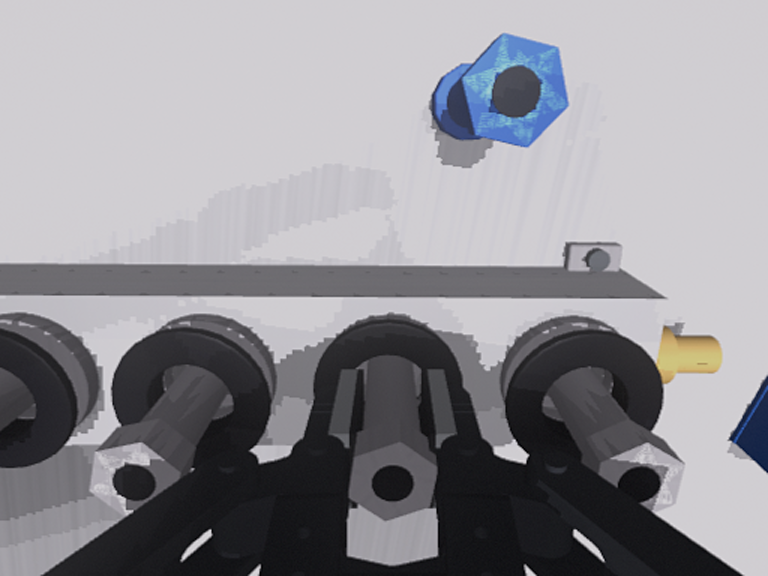

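Call:
arm_command(deltas=[[0,0,0,0],[0,-0.002,0,0],[0,-0.002,0,0],[0,0,0,0]])

```text
time: 21.25
tool_pos: [0.5841, 0.3211, 0.053]
tcp_rot: [-1.567, -0.119, 0.116]
wrist_force: [1.5, 1.2, 5.1]
width: 0.206
```

Call:
arm_command(deltas=[[0,-0.006,0,0],[0,-0.01,0,0],[0,-0.01,0,0],[0,-0.01,0,0],[0,0,0,0]])

```text
time: 21.88
tool_pos: [0.5842, 0.3212, 0.0904]
tcp_rot: [-1.566, -0.12, 0.116]
wrist_force: [0.3, 0.1, -0.3]
width: 0.207
```

Run:
```python
from h import *
go(0.5841,.3211,.06,8.4)
snap('wrist','w11.png',None,1.5)
```

```text
t=21.88 pos [0.5842 0.3212 0.0904] psi 8.60 width 0.0177 F [ 0.3  0.1 -0.3]
delta tool [-0.0002  0.0304 -0.0001] turn 0.0035
```

View pics/w11.png

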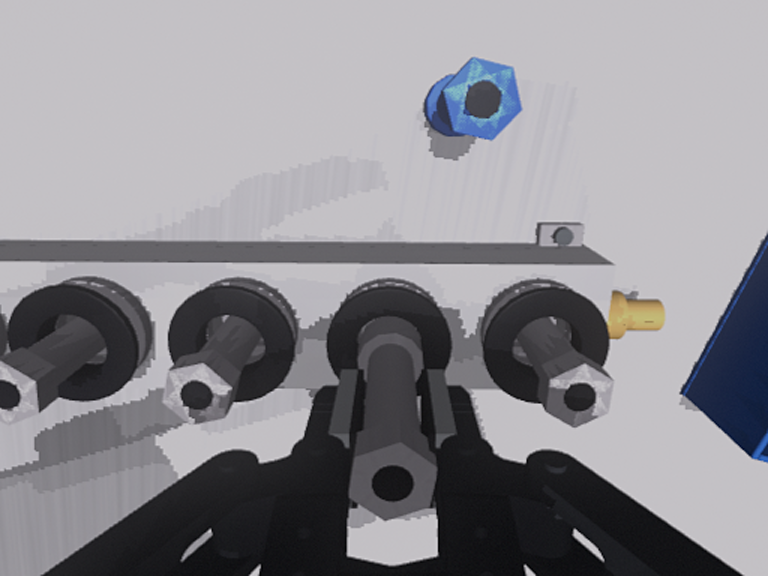

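Call:
arm_command(deltas=[[0,-0.02,0,0],[0,-0.03,0,0],[0,-0.03,0,0],[0,-0.025,0,0],[-0.003,-0.005,-0.0185,0.045],[-0.006,0,-0.038,0],[-0.006,0,-0.038,0],[-0.006,0,-0.038,0],[-0.006,0,-0.038,0],[-0.006,0,-0.038,0],[-0.006,0,-0.038,0],[-0.006,0,-0.038,0],[-0.006,0,-0.038,0],[0,0,0,0]])

```text
time: 23.68
tool_pos: [0.5656, -0.0086, 0.1974]
tcp_rot: [-1.57, -0.076, 0.08]
wrist_force: [-0.3, 0.4, -0.4]
width: 0.206
```

Run:
```python
from h import *
go(0.5776,-.3306,.2,6)
snap('wrist','w12.png',None,1.2)
snap('top','t5.png',None,1.2)
```

```text
t=23.68 pos [ 0.5656 -0.0086  0.1974] psi 5.71 width 0.0176 F [-0.3  0.4 -0.4]
delta tool [-0.0201 -0.0024 -0.3216] turn -0.005
```

View pics/w12.png

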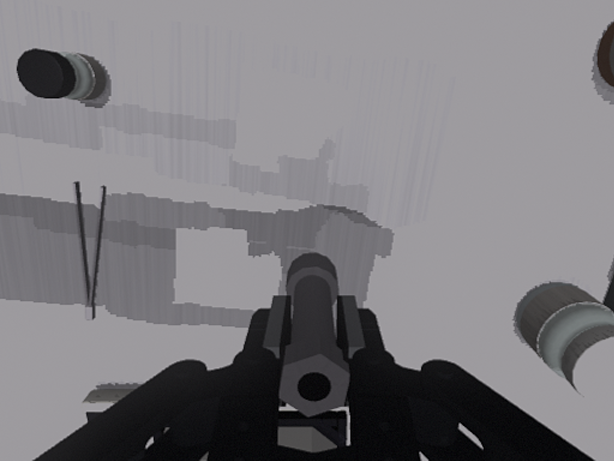

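View pics/t5.png

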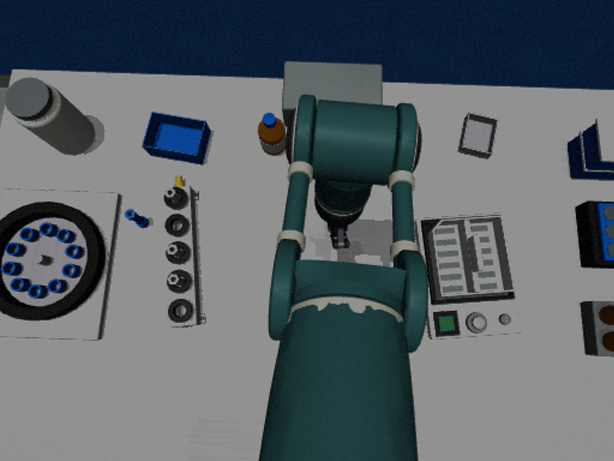

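Call:
arm_command(deltas=[[-0.0022,0,-0.0357,0],[-0.0022,0,-0.0357,0],[-0.0022,0,-0.0357,0],[-0.0022,0,-0.0357,0],[-0.0022,0,-0.0357,0],[-0.0022,0,-0.0357,0],[-0.0022,0,-0.0357,0],[-0.0022,0,-0.0357,0],[-0.0022,0,-0.0357,-0.005],[0,0,0,0],[0,0,0,0]])

```text
time: 25.15
tool_pos: [0.5812, -0.3257, 0.1977]
tcp_rot: [-1.568, -0.086, 0.087]
wrist_force: [0.5, -1.0, -0.4]
width: 0.208
```

Run:
```python
from h import *
go(0.5776,-.3306,.075,6)
snap('wrist','w13.png',None,1.5)
```

```text
t=25.15 pos [ 0.5812 -0.3257  0.1977] psi 6.33 width 0.0177 F [ 0.5 -1.  -0.4]
delta tool [-0.0041  0.1227 -0.0047] turn 0.0057
```

View pics/w13.png

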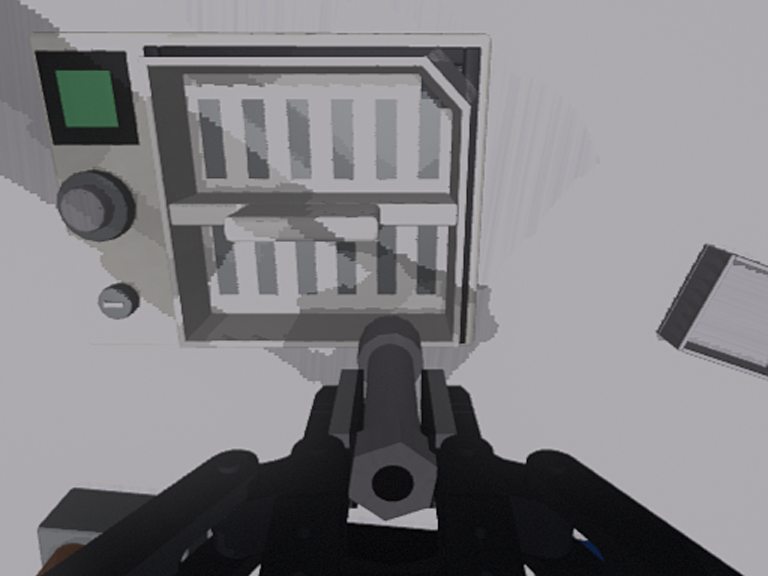

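Call:
arm_command(deltas=[[-0.002,0,-0.002,0.005],[0,0.03,0,0],[0,0.03,0,0],[0,0.03,0,0],[0,0.02,0,0],[0,0.004,0,0],[0,0,0,0],[0,0,0,0]])

```text
time: 26.2
tool_pos: [0.5805, -0.3299, 0.086]
tcp_rot: [-1.571, -0.084, 0.081]
wrist_force: [-0.1, -0.1, -0.4]
width: 0.209
```

Run:
```python
from h import *
go(0.5776,-.3306,.072,6)
snap('wrist','w14.png',None,1.2)
```

```text
t=26.20 pos [ 0.5805 -0.3299  0.086 ] psi 6.02 width 0.0178 F [-0.1 -0.1 -0.4]
delta tool [-0.003   0.014  -0.0004] turn 0.0004
```

View pics/w14.png

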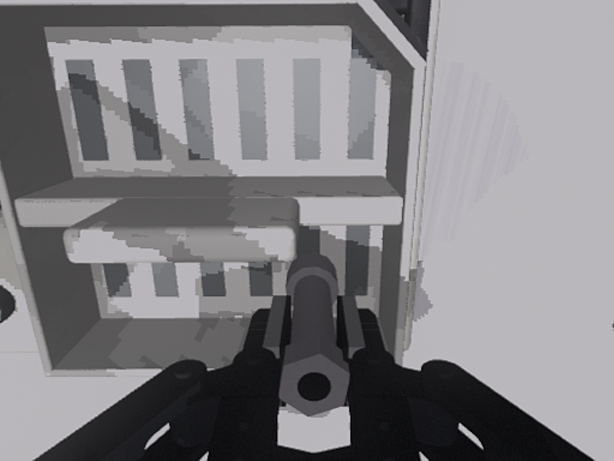

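Call:
arm_command(deltas=[[-0.002,0.005,0,0],[0,0.004,0,0],[0,0.003,0,0],[0,0.001,0,0],[0,0.001,0,0],[0,0,0,0]])

```text
time: 27.0
tool_pos: [0.578, -0.3301, 0.0719]
tcp_rot: [-1.57, -0.083, 0.082]
wrist_force: [-2.6, -0.1, 6.8]
width: 0.206
```

Foot touches the floor at the expected height. Releasing, then retreating.

Call:
arm_command(deltas=[[0,-0.001,0,0],[0,0,0,0],[0,0,0,0],[0,0,0,0]], fingers=0.032)

```text
time: 27.5
tool_pos: [0.5773, -0.3293, 0.0709]
tcp_rot: [-1.569, -0.082, 0.083]
wrist_force: [-0.2, 0.3, 0.2]
width: 0.378
```

Call:
arm_command(deltas=[[0,-0.01,0,0],[0,-0.02,0,0],[0,-0.03,0,0],[0,-0.03,0,0],[0,-0.03,0,0],[0,-0.005,0,0],[0,0,0,0]])

```text
time: 28.38
tool_pos: [0.5777, -0.3296, 0.1971]
tcp_rot: [-1.57, -0.083, 0.082]
wrist_force: [-0.6, -0.5, -0.6]
width: 0.378
```

Run:
```python
from h import *
go(0.5251,.3128,.2,8.6)
snap('wrist','w15.png',None,1.2)
```

```text
t=28.38 pos [ 0.5777 -0.3296  0.1971] psi 6.02 width 0.0323 F [-0.6 -0.5 -0.6]
delta tool [ 0.0151 -0.0035  0.6443] turn -0.045
```

View pics/w15.png

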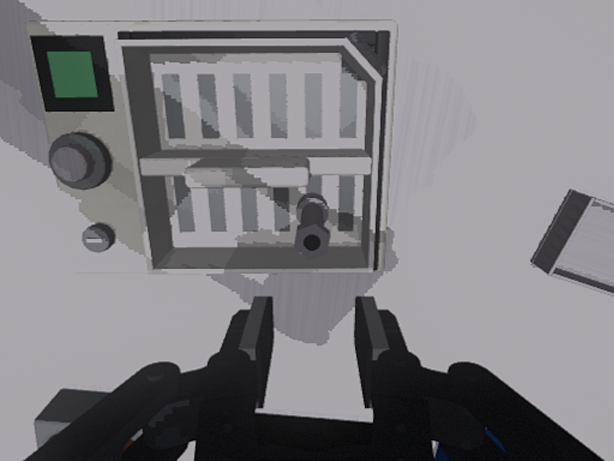

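Call:
arm_command(deltas=[[0.001,0,0.02,0],[0.001,0,0.038,0],[0.001,0,0.038,0],[0.001,0,0.038,0],[0.001,0,0.038,0],[0.001,0,0.038,0],[0.001,0,0.038,0],[0.001,0,0.038,0],[0.001,0,0.038,0],[0.001,0,0.038,0],[0.001,0,0.038,0],[0.001,0,0.038,0],[0.001,0,0.038,0],[0.001,0,0.038,0],[0.001,0,0.038,0],[0,0,0.038,0],[0,0,0.038,0],[0,0,0.016,-0.045],[0,0,0,0],[0,0,0,0]])

```text
time: 30.92
tool_pos: [0.5244, 0.3116, 0.1958]
tcp_rot: [-1.569, -0.117, 0.118]
wrist_force: [-0.2, 0.3, -0.6]
width: 0.373
```

Run:
```python
from h import *
go(0.5251,.3128,.06,8.6)
```

```text
t=30.93 pos [0.5244 0.3116 0.1958] psi 8.58 width 0.0318 F [-0.2  0.3 -0.6]
delta tool [0.001  0.1358 0.0012] turn -0.0004
```

Call:
arm_command(deltas=[[0.001,0.02,0.001,0],[0,0.03,0,0],[0,0.03,0,0],[0,0.02,0,0],[0,0,0,0],[0,0,0,0]])

```text
time: 31.68
tool_pos: [0.5264, 0.3138, 0.097]
tcp_rot: [-1.567, -0.118, 0.117]
wrist_force: [0.4, 0.3, -0.3]
width: 0.371
```

Run:
```python
from h import *
go(0.5251,.3128,.06,8.6)
snap('wrist','w16.png',None,1.2)
```

```text
t=31.68 pos [0.5264 0.3138 0.097 ] psi 8.58 width 0.0317 F [ 0.4  0.3 -0.3]
delta tool [-0.0015  0.037  -0.0008] turn -0.0004
```

View pics/w16.png

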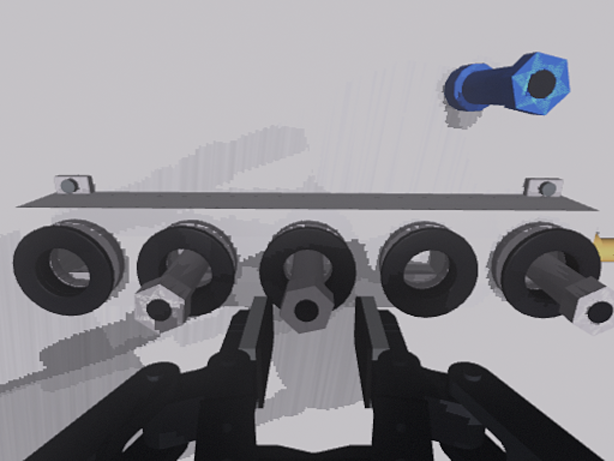

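Call:
arm_command(deltas=[[-0.001,0.015,-0.0005,0],[0,0.015,0,0],[0,0.007,0,0],[0,0.002,0,0],[0,0.002,0,0],[0,0.002,0,0],[0,0.002,0,0],[0,0.0015,0,0],[0,0,0,0],[0,0,0,0]])

```text
time: 32.98
tool_pos: [0.5244, 0.3129, 0.0507]
tcp_rot: [-1.568, -0.117, 0.119]
wrist_force: [-3.6, -1.9, 7.3]
width: 0.375
```

Call:
arm_command(deltas=[[0,0.001,0,0],[0,0,0,0]])

```text
time: 33.22
tool_pos: [0.5244, 0.3129, 0.0498]
tcp_rot: [-1.568, -0.117, 0.119]
wrist_force: [-3.8, -2.2, 6.5]
width: 0.377
```

Call:
arm_command(deltas=[[0,0,0,0],[0,0,0,0],[0,0,0,0],[0,0,0,0],[0,0,0,0],[0,0,0,0]], fingers=0.0, newtons=80)

```text
time: 33.98
tool_pos: [0.5262, 0.3138, 0.0506]
tcp_rot: [-1.566, -0.12, 0.115]
wrist_force: [-0.9, -1.3, 6.1]
width: 0.22
```

Call:
arm_command(deltas=[[0,-0.002,0,0],[0,-0.002,0,0],[0,0,0,0]])

```text
time: 34.35
tool_pos: [0.5258, 0.3136, 0.0535]
tcp_rot: [-1.567, -0.12, 0.116]
wrist_force: [1.0, -0.3, 3.9]
width: 0.207
```

Call:
arm_command(deltas=[[0,-0.006,0,0],[0,-0.01,0,0],[0,-0.01,0,0],[0,-0.01,0,0],[0,0,0,0]])

```text
time: 34.98
tool_pos: [0.5256, 0.3136, 0.0908]
tcp_rot: [-1.566, -0.12, 0.116]
wrist_force: [-0.2, -0.0, 0.0]
width: 0.214
```

Run:
```python
from h import *
go(0.5020,-.3386,.2,6)
snap('wrist','w17.png',None,1.2)
```

```text
t=34.98 pos [0.5256 0.3136 0.0908] psi 8.60 width 0.0183 F [-0.2 -0.   0. ]
delta tool [-0.1206 -0.1101 -0.6412] turn 0.0454
```

View pics/w17.png

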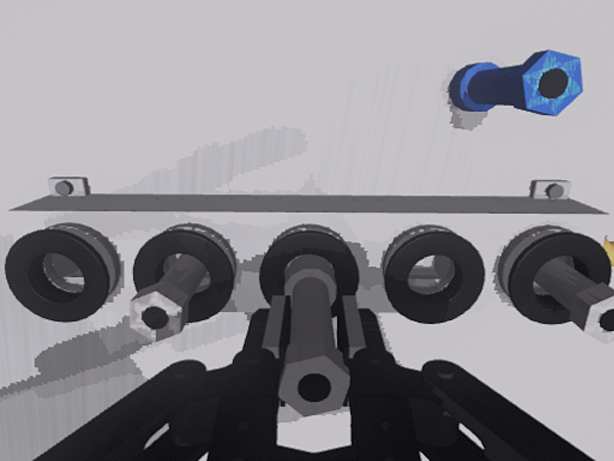

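Call:
arm_command(deltas=[[0,-0.02,0,0],[0,-0.03,0,0],[0,-0.03,0,0],[0,-0.03,0,0],[-0.0035,0,-0.019,0],[-0.0071,0,-0.0377,0],[-0.0071,0,-0.0377,0],[-0.0071,0,-0.0377,0],[-0.0071,0,-0.0377,0],[-0.0071,0,-0.0377,0],[-0.0071,0,-0.0377,0],[-0.0071,0,-0.0377,0],[-0.0071,0,-0.0377,0],[-0.0071,0,-0.0377,0],[-0.0071,0,-0.0377,0],[-0.0071,0,-0.0377,0],[-0.0071,0,-0.0377,0],[-0.0071,0,-0.0377,0],[-0.0071,0,-0.0377,0],[-0.0071,0,-0.0377,0]])

```text
time: 37.52
tool_pos: [0.5011, -0.2826, 0.1971]
tcp_rot: [-1.566, -0.115, 0.119]
wrist_force: [0.2, 0.5, -1.2]
width: 0.213
```

Call:
arm_command(deltas=[[-0.0071,0,-0.0377,0],[-0.0035,0,-0.019,0],[0,0,0,0.0454],[0,0,0,0],[0,0,0,0]])

```text
time: 38.15
tool_pos: [0.501, -0.3383, 0.1983]
tcp_rot: [-1.568, -0.082, 0.084]
wrist_force: [-0.1, -0.1, -0.2]
width: 0.214
```

Run:
```python
from h import *
go(0.5020,-.3386,.085,6)
snap('wrist','w18.png',None,1.2)
```

```text
t=38.15 pos [ 0.501  -0.3383  0.1983] psi 6.06 width 0.0183 F [-0.1 -0.1 -0.2]
delta tool [ 0.0011  0.1133 -0.0005] turn 0.0011
```

View pics/w18.png

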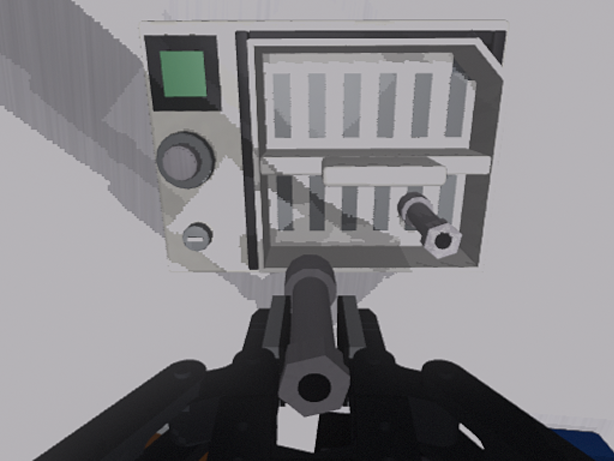

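Run:
```python
from h import *
snap('top','t6.png',(335,150,445,290),4.2)
snap('scene','s4.png',(120,75,300,220),4)
```

```text
(no output)
```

View pics/s4.png

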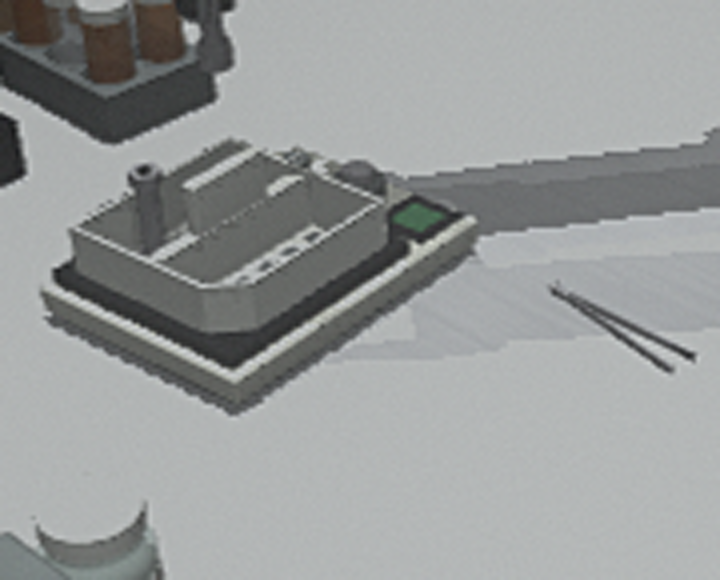

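View pics/t6.png

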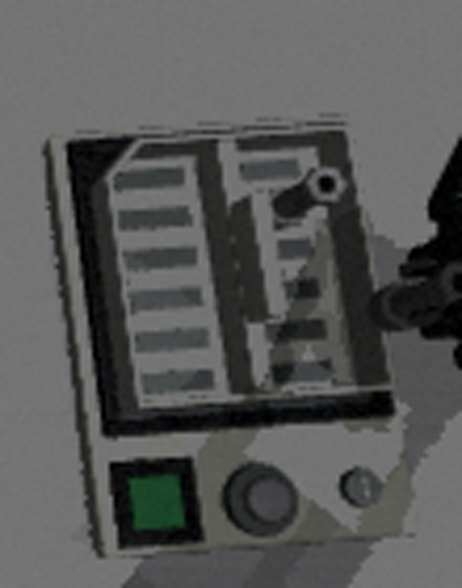

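Tray unchanged and seated. Lowering the second tube.

Call:
arm_command(deltas=[[0.001,0.03,0,0],[0,0.03,0,0],[0,0.03,0,0],[0,0.02,0,0],[0,0.008,0,0],[0,0.003,0,0],[0,0.001,0,0],[0,0,0,0]])

```text
time: 39.3
tool_pos: [0.5031, -0.3394, 0.0779]
tcp_rot: [-1.57, -0.083, 0.081]
wrist_force: [-0.1, 0.0, -1.4]
width: 0.213
```

Call:
arm_command(deltas=[[0,0.002,0,0],[0,0.0015,0,0],[0,0.001,0,0],[0,0,0,0]])

```text
time: 39.8
tool_pos: [0.5025, -0.339, 0.0725]
tcp_rot: [-1.57, -0.082, 0.082]
wrist_force: [-0.0, -0.5, 1.0]
width: 0.211
```

Call:
arm_command(deltas=[[0,0.001,0,0],[0,0,0,0]])

```text
time: 40.05
tool_pos: [0.5029, -0.3395, 0.0725]
tcp_rot: [-1.571, -0.083, 0.082]
wrist_force: [-1.3, -0.4, 4.9]
width: 0.213
```

Call:
arm_command(deltas=[[0,-0.0005,0,0],[0,0,0,0],[0,0,0,0],[0,0,0,0]], fingers=0.032)

```text
time: 40.55
tool_pos: [0.5023, -0.3388, 0.0715]
tcp_rot: [-1.569, -0.082, 0.082]
wrist_force: [1.1, 0.6, -0.5]
width: 0.378
```

Call:
arm_command(deltas=[[0,-0.01,0,0],[0,-0.02,0,0],[0,-0.03,0,0],[0,-0.03,0,0],[0,-0.03,0,0],[0,-0.005,0,0],[0,0,0,0]])

```text
time: 41.42
tool_pos: [0.5026, -0.339, 0.1975]
tcp_rot: [-1.57, -0.083, 0.081]
wrist_force: [-0.3, -1.2, 0.6]
width: 0.376
```

Run:
```python
from h import *
go(0.4657,.3042,.2,8.6)
snap('wrist','w19.png',None,1.2)
```

```text
t=41.42 pos [ 0.5026 -0.339   0.1975] psi 6.00 width 0.0321 F [-0.3 -1.2  0.6]
delta tool [ 0.0306 -0.003   0.6435] turn -0.0454
```

View pics/w19.png

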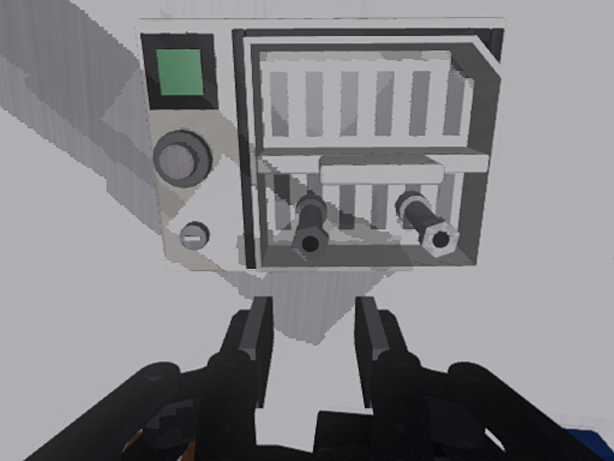

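Call:
arm_command(deltas=[[0.0018,0,0.019,0],[0.0018,0,0.038,0],[0.0018,0,0.038,0],[0.0018,0,0.038,0],[0.0018,0,0.038,0],[0.0018,0,0.038,0],[0.0018,0,0.038,0],[0.0018,0,0.038,0],[0.0018,0,0.038,0],[0.0018,0,0.038,0],[0.0018,0,0.038,0],[0.0018,0,0.038,0],[0.0018,0,0.038,0],[0.0018,0,0.038,0],[0.0018,0,0.038,0],[0.0018,0,0.038,0],[0.0018,0,0.038,0],[0,0,0.0165,0],[0,0,0,-0.0454],[0,0,0,0]])

```text
time: 43.98
tool_pos: [0.4645, 0.304, 0.1958]
tcp_rot: [-1.569, -0.117, 0.119]
wrist_force: [0.7, -0.2, -0.1]
width: 0.377
```

Call:
arm_command(deltas=[[0,0.02,0,0],[0,0.03,0,0],[0,0.03,0,0],[0,0.02,0,0],[0,0,0,0],[0,0,0,0]])

```text
time: 44.72
tool_pos: [0.4657, 0.3041, 0.0968]
tcp_rot: [-1.568, -0.117, 0.117]
wrist_force: [0.4, 0.1, 0.3]
width: 0.377
```

Run:
```python
from h import *
go(0.4657,.3042,.06,8.6)
snap('wrist','w20.png',None,1.2)
```

```text
t=44.73 pos [0.4657 0.3041 0.0968] psi 8.56 width 0.0322 F [0.4 0.1 0.3]
delta tool [0.0001 0.0368 0.0001] turn -0.0007
```

View pics/w20.png

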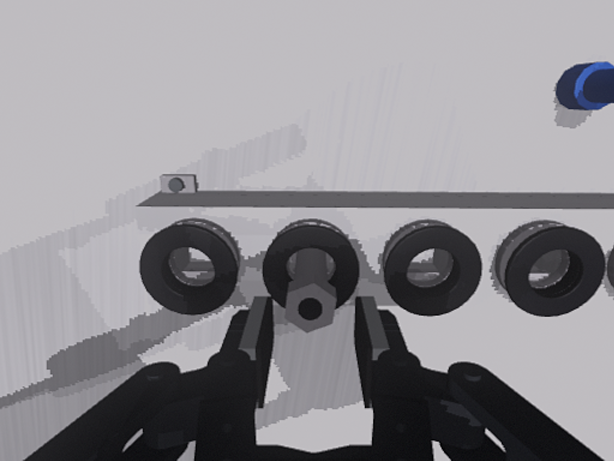

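Call:
arm_command(deltas=[[0,0.015,0,0],[0,0.015,0,0],[0,0.007,0,0],[0,0.002,0,0],[0,0.002,0,0],[0,0.002,0,0],[0,0.002,0,0],[0,0.0015,0,0],[0,0.0005,0,0],[0,0,0,0]])

```text
time: 46.02
tool_pos: [0.4653, 0.3042, 0.0507]
tcp_rot: [-1.568, -0.117, 0.118]
wrist_force: [-3.8, -2.9, 5.5]
width: 0.372
```

Call:
arm_command(deltas=[[0,0.0005,0,0],[0,0,0,0]])

```text
time: 46.28
tool_pos: [0.4653, 0.3042, 0.0502]
tcp_rot: [-1.568, -0.117, 0.118]
wrist_force: [-3.5, -2.0, 6.3]
width: 0.373
```

Call:
arm_command(deltas=[[0,0,0,0],[0,0,0,0],[0,0,0,0],[0,0,0,0],[0,0,0,0],[0,0,0,0]], fingers=0.0, newtons=80)

```text
time: 47.02
tool_pos: [0.4669, 0.305, 0.051]
tcp_rot: [-1.566, -0.12, 0.116]
wrist_force: [-0.6, -1.5, 6.0]
width: 0.214
```

Call:
arm_command(deltas=[[0,-0.002,0,0],[0,-0.002,0,0],[0,0,0,0]])

```text
time: 47.4
tool_pos: [0.4663, 0.3046, 0.0537]
tcp_rot: [-1.567, -0.119, 0.117]
wrist_force: [1.5, 0.1, 1.5]
width: 0.215
```

Call:
arm_command(deltas=[[0,-0.006,0,0],[0,-0.01,0,0],[0,-0.01,0,0],[0,-0.01,0,0],[0,0,0,0]])

```text
time: 48.02
tool_pos: [0.4665, 0.3049, 0.0911]
tcp_rot: [-1.566, -0.12, 0.116]
wrist_force: [-0.6, 0.5, -0.4]
width: 0.21
```

Run:
```python
from h import *
go(0.4940,-.2630,.2,6)
snap('wrist','w21.png',None,1.2)
```

```text
t=48.02 pos [0.4665 0.3049 0.0911] psi 8.60 width 0.0179 F [-0.6  0.5 -0.4]
delta tool [-0.0574 -0.1096 -0.5655] turn 0.0454
```

View pics/w21.png

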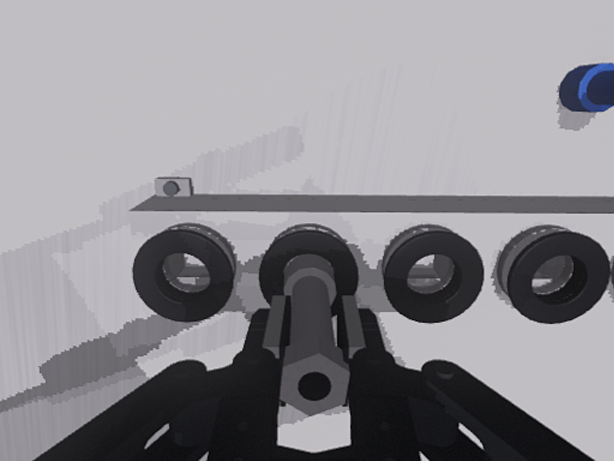

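Call:
arm_command(deltas=[[0,-0.02,0,0],[0,-0.03,0,0],[0,-0.03,0,0],[0,-0.03,0,0],[-0.0019,0,-0.019,0],[-0.0038,0,-0.0377,0],[-0.0038,0,-0.0377,0],[-0.0038,0,-0.0377,0],[-0.0038,0,-0.0377,0],[-0.0038,0,-0.0377,0],[-0.0038,0,-0.0377,0],[-0.0038,0,-0.0377,0],[-0.0038,0,-0.0377,0],[-0.0038,0,-0.0377,0],[-0.0038,0,-0.0377,0],[-0.0038,0,-0.0377,0],[-0.0038,0,-0.0377,0],[-0.0038,0,-0.0377,0],[-0.0038,0,-0.0377,0],[-0.0019,0,-0.019,0.0454]])

```text
time: 50.58
tool_pos: [0.4919, -0.2652, 0.1973]
tcp_rot: [-1.568, -0.076, 0.081]
wrist_force: [-0.9, 0.4, -1.8]
width: 0.21
```

Call:
arm_command(deltas=[[0,0,0,0],[0,0,0,0]])

```text
time: 50.82
tool_pos: [0.4933, -0.2626, 0.1986]
tcp_rot: [-1.568, -0.082, 0.083]
wrist_force: [-0.9, 0.3, -0.3]
width: 0.21
```

Run:
```python
from h import *
go(0.4940,-.2630,.085,6)
snap('wrist','w22.png',None,1.2)
```

```text
t=50.83 pos [ 0.4933 -0.2626  0.1986] psi 6.01 width 0.0180 F [-0.9  0.3 -0.3]
delta tool [ 0.0008  0.1136 -0.0007] turn 0.0002
```

View pics/w22.png

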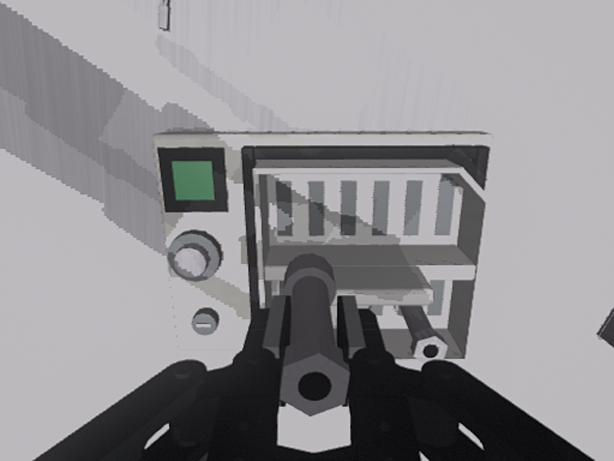

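Call:
arm_command(deltas=[[0.0005,0.03,0,0],[0,0.03,0,0],[0,0.03,0,0],[0,0.02,0,0],[0,0.008,0,0],[0,0.003,0,0],[0,0.001,0,0],[0,0,0,0]])

```text
time: 51.88
tool_pos: [0.495, -0.2639, 0.0782]
tcp_rot: [-1.57, -0.083, 0.081]
wrist_force: [0.1, -0.4, -1.2]
width: 0.208
```

Call:
arm_command(deltas=[[0,0.002,0,0],[0,0.0015,0,0],[0,0.001,0,0],[0,0.0005,0,0],[0,0,0,0]])

```text
time: 52.5
tool_pos: [0.4946, -0.264, 0.0729]
tcp_rot: [-1.57, -0.083, 0.082]
wrist_force: [-1.5, 0.2, 4.6]
width: 0.208
```

Call:
arm_command(deltas=[[0,-0.0005,0,0],[0,0,0,0],[0,0,0,0],[0,0,0,0]], fingers=0.032)

```text
time: 53.0
tool_pos: [0.4942, -0.2635, 0.0726]
tcp_rot: [-1.569, -0.082, 0.082]
wrist_force: [-0.3, 0.7, 0.2]
width: 0.372
```

Call:
arm_command(deltas=[[0,-0.01,0,0],[0,-0.02,0,0],[0,-0.03,0,0],[0,-0.03,0,0],[0,-0.03,0,0],[0,-0.005,0,0],[0,0,0,0]])

```text
time: 53.88
tool_pos: [0.4943, -0.2636, 0.1978]
tcp_rot: [-1.569, -0.083, 0.082]
wrist_force: [-0.8, 0.5, 0.1]
width: 0.374
```

Run:
```python
from h import *
go(0.6437,.3303,.2,8.6)
snap('wrist','w23.png',None,1.2)
```

```text
t=53.88 pos [ 0.4943 -0.2636  0.1978] psi 6.00 width 0.0319 F [-0.8  0.5  0.1]
delta tool [ 0.2107 -0.0023  0.575 ] turn -0.0454
```

View pics/w23.png

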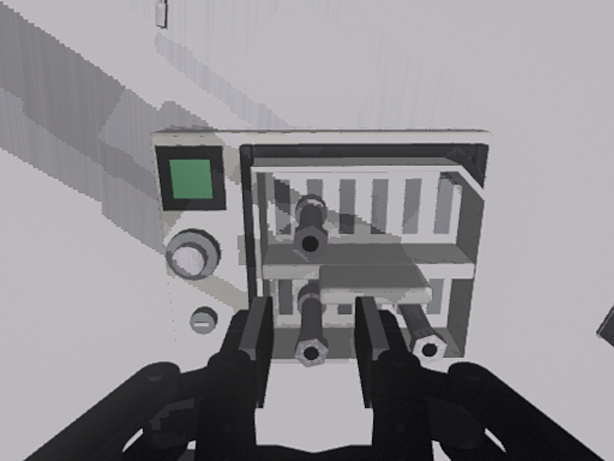

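Three tubes are standing in the tray. Now the fourth, at (0.6437, 0.3303).

Call:
arm_command(deltas=[[0.0065,0,0.018,0],[0.013,0,0.0355,0],[0.013,0,0.0355,0],[0.013,0,0.0355,0],[0.013,0,0.0355,0],[0.013,0,0.0355,0],[0.013,0,0.0355,0],[0.013,0,0.0355,0],[0.013,0,0.0355,0],[0.013,0,0.0355,0],[0.013,0,0.0355,0],[0.013,0,0.0355,0],[0.013,0,0.0355,0],[0.013,0,0.0355,0],[0.013,0,0.0355,0],[0.013,0,0.0355,0],[0.0092,0,0.0245,0],[0,0,0,-0.0454],[0,0,0,0],[0,0,0,0]])

```text
time: 56.42
tool_pos: [0.6429, 0.3304, 0.1968]
tcp_rot: [-1.568, -0.116, 0.119]
wrist_force: [0.3, 0.2, 0.4]
width: 0.369
```

Call:
arm_command(deltas=[[0,0.02,0,0],[0,0.03,0,0],[0,0.03,0,0],[0,0.02,0,0],[0,0,0,0],[0,0,0,0]])

```text
time: 57.18
tool_pos: [0.6445, 0.3305, 0.0987]
tcp_rot: [-1.567, -0.119, 0.117]
wrist_force: [0.2, 0.4, 0.2]
width: 0.38
```

Run:
```python
from h import *
go(0.6437,.3303,.06,8.6)
snap('wrist','w24.png',None,1.2)
```

```text
t=57.17 pos [0.6445 0.3305 0.0987] psi 8.58 width 0.0324 F [0.2 0.4 0.2]
delta tool [-0.0009  0.0387 -0.0001] turn -0.0003
```

View pics/w24.png

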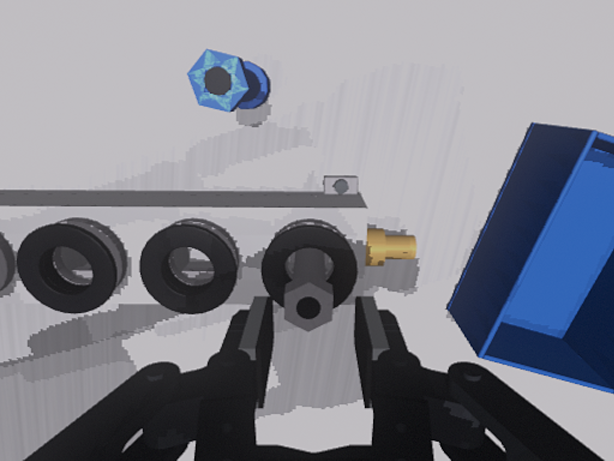

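Call:
arm_command(deltas=[[-0.0005,0.015,0,0],[0,0.015,0,0],[0,0.009,0,0],[0,0.002,0,0],[0,0.002,0,0],[0,0.002,0,0],[0,0.002,0,0],[0,0.0015,0,0],[0,0.0005,0,0],[0,0,0,0]])

```text
time: 58.48
tool_pos: [0.6429, 0.3301, 0.05]
tcp_rot: [-1.568, -0.117, 0.118]
wrist_force: [-3.7, -3.2, 6.3]
width: 0.375
```

Call:
arm_command(deltas=[[0,0.0005,0,0],[0,0,0,0]])

```text
time: 58.72
tool_pos: [0.6429, 0.3301, 0.0496]
tcp_rot: [-1.568, -0.117, 0.118]
wrist_force: [-4.9, -1.2, 7.1]
width: 0.372
```

Call:
arm_command(deltas=[[0,0,0,0],[0,0,0,0],[0,0,0,0],[0,0,0,0],[0,0,0,0],[0,0,0,0]], fingers=0.0, newtons=80)

```text
time: 59.48
tool_pos: [0.6446, 0.3308, 0.0503]
tcp_rot: [-1.566, -0.12, 0.115]
wrist_force: [-1.1, -1.3, 5.5]
width: 0.207
```

Call:
arm_command(deltas=[[0,-0.002,0,0],[0,-0.002,0,0],[0,0,0,0]])

```text
time: 59.85
tool_pos: [0.6444, 0.3307, 0.0533]
tcp_rot: [-1.567, -0.12, 0.116]
wrist_force: [1.8, 0.7, 4.3]
width: 0.211
```

Call:
arm_command(deltas=[[0,-0.006,0,0],[0,-0.01,0,0],[0,-0.01,0,0],[0,-0.01,0,0],[0,0,0,0]])

```text
time: 60.48
tool_pos: [0.6442, 0.3307, 0.0907]
tcp_rot: [-1.567, -0.12, 0.116]
wrist_force: [-0.2, 0.6, -0.5]
width: 0.207
```

Run:
```python
from h import *
go(0.5696,-.2550,.2,6)
snap('wrist','w25.png',None,1.2)
```

```text
t=60.48 pos [0.6442 0.3307 0.0907] psi 8.60 width 0.0177 F [-0.2  0.6 -0.5]
delta tool [-0.161  -0.1102 -0.5679] turn 0.0454
```

View pics/w25.png

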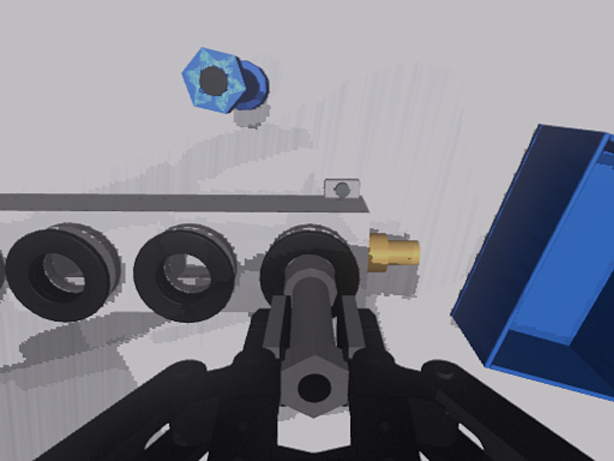

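Call:
arm_command(deltas=[[0,-0.02,0,0],[0,-0.03,0,0],[0,-0.03,0,0],[0,-0.03,0,0],[-0.005,0,-0.019,0],[-0.0107,0,-0.0378,0],[-0.0107,0,-0.0378,0],[-0.0107,0,-0.0378,0],[-0.0107,0,-0.0378,0],[-0.0107,0,-0.0378,0],[-0.0107,0,-0.0378,0],[-0.0107,0,-0.0378,0],[-0.0107,0,-0.0378,0],[-0.0107,0,-0.0378,0],[-0.0107,0,-0.0378,0],[-0.0107,0,-0.0378,0],[-0.0107,0,-0.0378,0],[-0.0107,0,-0.0378,0],[-0.0107,0,-0.0378,0],[-0.006,0,-0.0198,0.0454]])

```text
time: 63.02
tool_pos: [0.567, -0.2574, 0.1969]
tcp_rot: [-1.568, -0.076, 0.081]
wrist_force: [0.1, -0.3, -0.4]
width: 0.21
```

Call:
arm_command(deltas=[[0,0,0,0],[0,0,0,0]])

```text
time: 63.28
tool_pos: [0.5688, -0.2545, 0.1978]
tcp_rot: [-1.568, -0.082, 0.083]
wrist_force: [0.0, 0.3, -0.7]
width: 0.21
```

Run:
```python
from h import *
go(0.5696,-.2550,.085,6)
snap('wrist','w26.png',None,1.2)
```

```text
t=63.27 pos [ 0.5688 -0.2545  0.1978] psi 6.00 width 0.0180 F [ 0.   0.3 -0.7]
delta tool [ 0.0008  0.1128 -0.0007] turn 0.0
```

View pics/w26.png

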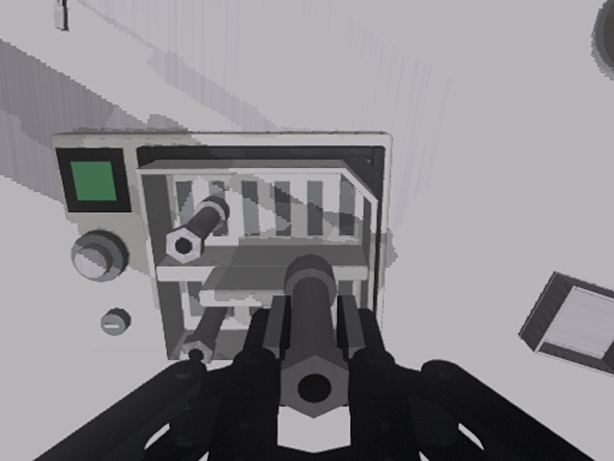

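Call:
arm_command(deltas=[[0.0005,0.03,0,0],[0,0.03,0,0],[0,0.03,0,0],[0,0.02,0,0],[0,0.008,0,0],[0,0.003,0,0],[0,0.001,0,0],[0,0,0,0]])

```text
time: 64.32
tool_pos: [0.5704, -0.2558, 0.0773]
tcp_rot: [-1.57, -0.083, 0.081]
wrist_force: [-0.3, -0.4, -0.8]
width: 0.207
```

Call:
arm_command(deltas=[[0,0.002,0,0],[0,0.0015,0,0],[0,0.001,0,0],[0,0,0,0]])

```text
time: 64.82
tool_pos: [0.57, -0.2556, 0.0723]
tcp_rot: [-1.57, -0.083, 0.082]
wrist_force: [-0.7, -0.1, 2.2]
width: 0.212
```

Call:
arm_command(deltas=[[0,0,0,0],[0,0,0,0],[0,0,0,0],[0,0,0,0]], fingers=0.032)

```text
time: 65.32
tool_pos: [0.5697, -0.2553, 0.0716]
tcp_rot: [-1.569, -0.082, 0.082]
wrist_force: [-0.1, -0.6, -0.9]
width: 0.376
```

Call:
arm_command(deltas=[[0,-0.01,0,0],[0,-0.02,0,0],[0,-0.03,0,0],[0,-0.03,0,0],[0,-0.03,0,0],[0,-0.005,0,0],[0,0,0,0]])

```text
time: 66.2
tool_pos: [0.5699, -0.2555, 0.1975]
tcp_rot: [-1.57, -0.083, 0.081]
wrist_force: [-0.5, -0.0, -0.8]
width: 0.374
```

Run:
```python
from h import *
go(0.4035,-.3107,.2,6)
snap('wrist','w27.png',None,1.2)
```

```text
t=66.20 pos [ 0.5699 -0.2555  0.1975] psi 6.00 width 0.0319 F [-0.5 -0.  -0.8]
delta tool [-0.1713 -0.0026 -0.0375] turn -0.0
```

View pics/w27.png

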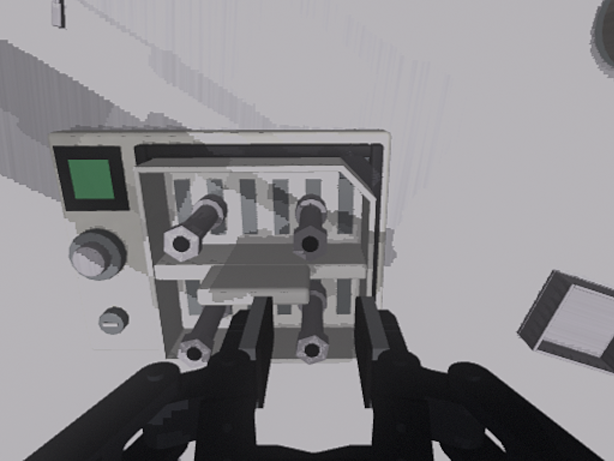

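Call:
arm_command(deltas=[[-0.015,0,-0.003,0],[-0.03,0,-0.0066,0],[-0.03,0,-0.0066,0],[-0.03,0,-0.0066,0],[-0.03,0,-0.0066,0],[-0.025,0,-0.0055,0],[-0.0113,0,-0.0026,0],[0,0.03,0,0],[0,0.02,0,0],[0,0.01,0,0],[0,0,0,0],[0,0,0,0]], fingers=0.0, newtons=40)

```text
time: 67.75
tool_pos: [0.4039, -0.311, 0.1376]
tcp_rot: [-1.57, -0.083, 0.082]
wrist_force: [-0.5, 0.9, 0.8]
width: 0.001
```

Run:
```python
from h import *
go(0.4035,-.3107,.06,6)
snap('wrist','w28.png',None,1.5)
snap('scene','s5.png',(120,75,300,220),4)
snap('top','t7.png',(335,150,445,290),4.2)
```

```text
t=67.75 pos [ 0.4039 -0.311   0.1376] psi 6.01 width 0.0001 F [-0.5  0.9  0.8]
delta tool [-0.0004  0.0776  0.0004] turn 0.0002
```

View pics/w28.png

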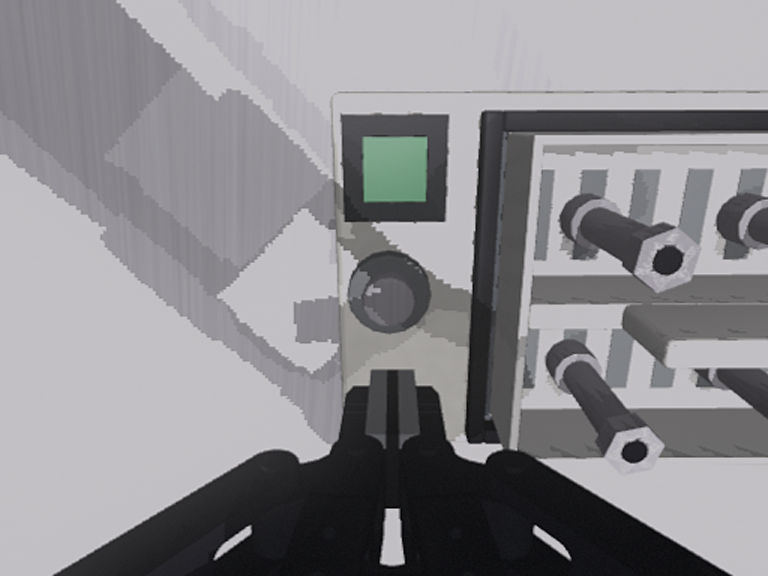

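View pics/s5.png

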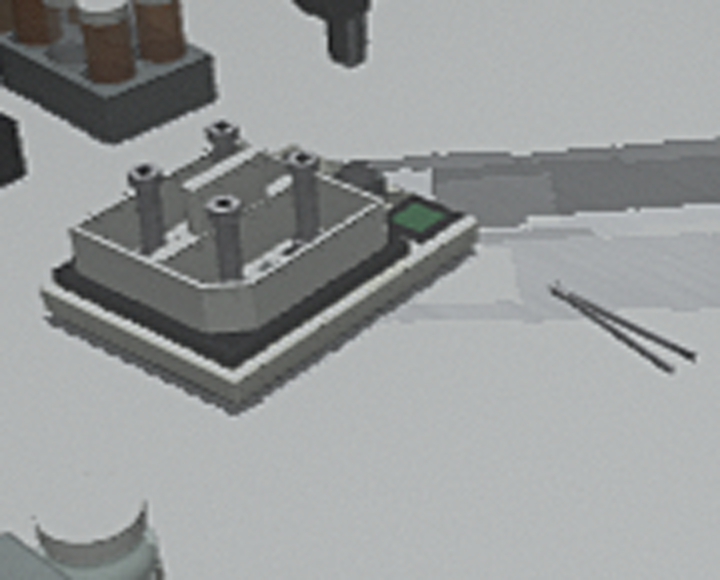

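View pics/t7.png

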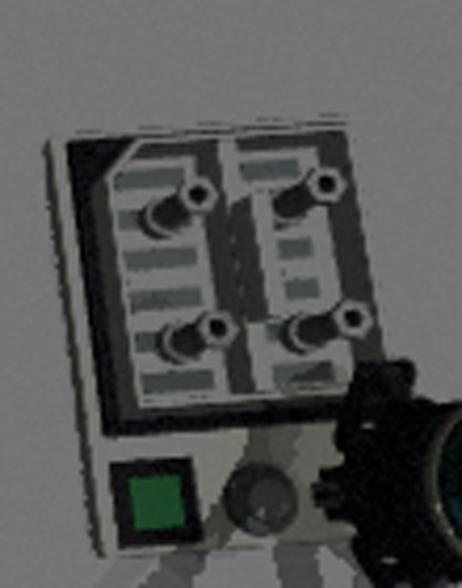

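Run:
```python
from h import *
c=read_camera('wrist'); p,a,s=pose(); K=cal(c,s)
for z in(.045,.05,.055): print(px2w(K,389/1.5,302/1.5,z).round(4))
```

```text
[ 0.404  -0.3139  0.045 ]
[ 0.4039 -0.3121  0.05  ]
[ 0.4037 -0.3103  0.055 ]
```

Call:
arm_command(deltas=[[0,0.02,0,0],[0,0.025,0,0],[0,0.02,0,0],[0,0.007,0,0],[0,0,0,0]])

```text
time: 68.58
tool_pos: [0.4032, -0.3106, 0.0648]
tcp_rot: [-1.569, -0.082, 0.083]
wrist_force: [0.4, -0.1, 0.8]
width: 0.001
```

Call:
arm_command(deltas=[[0,0.003,0,0],[0,0.003,0,0],[0,0.002,0,0],[0,0,0,0]])

```text
time: 69.08
tool_pos: [0.4032, -0.3105, 0.0567]
tcp_rot: [-1.569, -0.082, 0.082]
wrist_force: [0.2, -0.1, 0.6]
width: 0.005
```

Call:
arm_command(deltas=[[0,0.002,0,0],[0,0.002,0,0],[0,0,0,0]])

```text
time: 69.45
tool_pos: [0.4031, -0.3105, 0.0525]
tcp_rot: [-1.569, -0.082, 0.083]
wrist_force: [-0.1, 0.4, -0.1]
width: -0.001
```

Call:
arm_command(deltas=[[0,0.0015,0,0],[0,0.0015,0,0],[0,0,0,0]])

```text
time: 69.82
tool_pos: [0.4033, -0.3107, 0.0499]
tcp_rot: [-1.569, -0.082, 0.082]
wrist_force: [0.1, 0.3, 1.8]
width: -0.002
```

Call:
arm_command(deltas=[[0,0.0015,0,0],[0,0.0015,0,0],[0,0,0,0]])

```text
time: 70.2
tool_pos: [0.4034, -0.3107, 0.0469]
tcp_rot: [-1.569, -0.082, 0.082]
wrist_force: [-0.3, 0.3, 5.0]
width: -0.002
```

Call:
arm_command(deltas=[[0,0.001,0,0],[0,0.001,0,0],[0,0,0,0]])

```text
time: 70.58
tool_pos: [0.4034, -0.3107, 0.0459]
tcp_rot: [-1.569, -0.082, 0.082]
wrist_force: [-4.5, 3.5, 12.9]
width: 0.005
```

Call:
arm_command(deltas=[[0,0.001,0,0],[0,0.001,0,0],[0,0,0,0]])

```text
time: 70.95
tool_pos: [0.4036, -0.3108, 0.0457]
tcp_rot: [-1.569, -0.082, 0.082]
wrist_force: [-8.1, 6.4, 25.5]
width: -0.0
```

Run:
```python
from h import *
snap('wrist','w29.png',(180,120,340,300),4)
snap('scene','s6.png',(170,80,270,160),7)
```

```text
(no output)
```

View pics/w29.png

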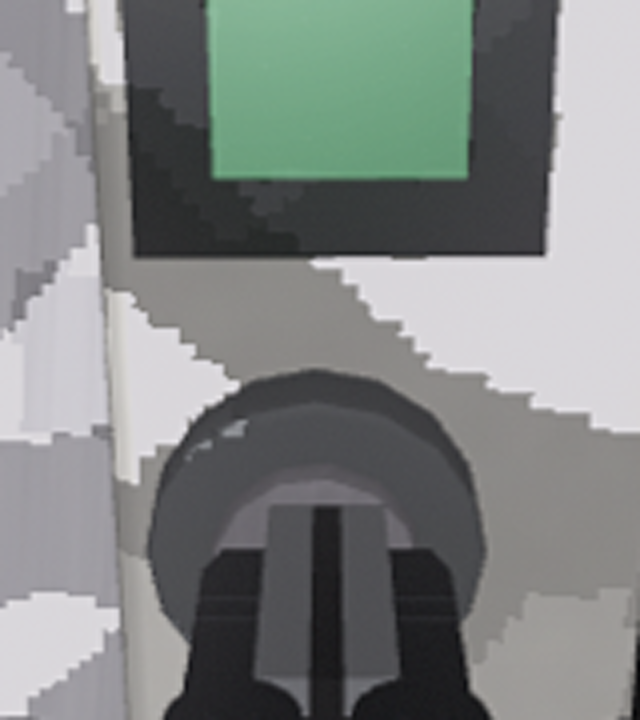

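View pics/s6.png

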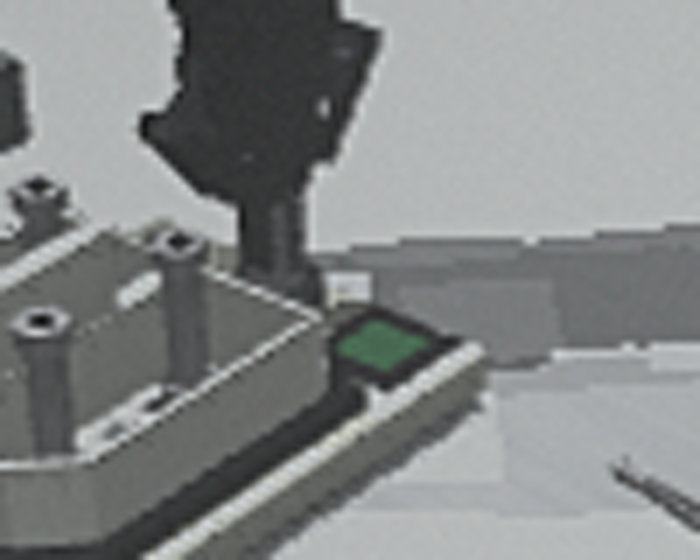

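Call:
arm_command(deltas=[[0,-0.004,0,0],[0,-0.01,0,0],[0,-0.03,0,0],[0,-0.04,0,0],[0,-0.04,0,0],[0,-0.02,0,0],[-0.02,0,0.03,0],[0,0,0.04,0],[0,0,0.04,0],[0,0,0.04,0],[0,0,0,0],[0,0,0,0]])

```text
time: 72.55
tool_pos: [0.3679, -0.1639, 0.1869]
tcp_rot: [-1.57, -0.083, 0.083]
wrist_force: [-0.2, 0.2, 1.2]
width: -0.003
```

Run:
```python
from h import *
go(0.4,-.16,.19)
snap('top','t8.png',None,1.5)
snap('scene','s7.png',None,1.5)
snap('top','t9.png',(335,150,445,290),4.2)
```

```text
t=72.55 pos [ 0.3679 -0.1639  0.1869] psi 6.04 width -0.0003 F [-0.2  0.2  1.2]
delta tool [ 0.0323 -0.0031  0.0005] turn None
```

View pics/t8.png

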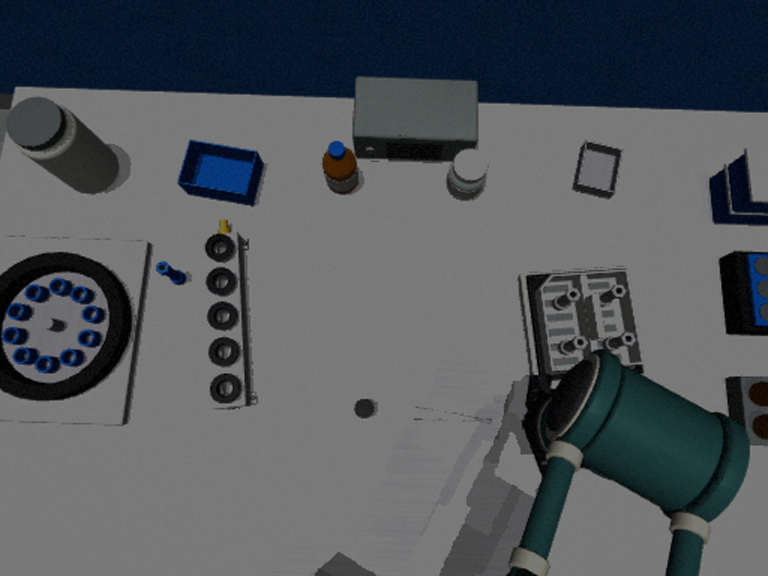

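View pics/s7.png

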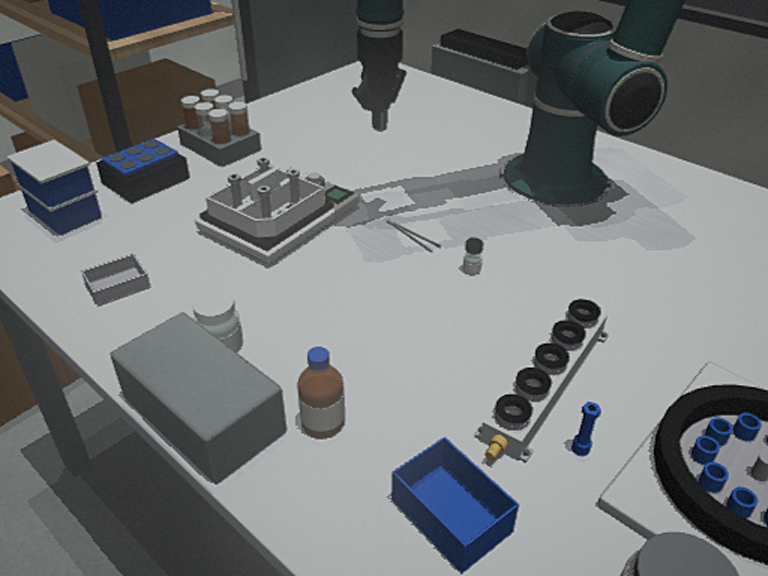

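View pics/t9.png

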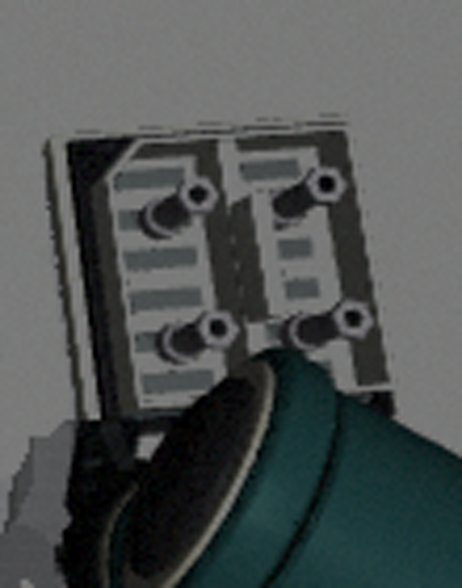

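```bash
python3 -c "
from h import *
print(job.finish_job())"
```

```text
the job is handed in; nothing more can be done
None
```

The tray is in the shaker's nest with all four steel tubes standing in it, Start has been pressed, and the job is handed in at about 73 s of the 210 s. No verdict was reported.

- **Tray:** I carried it by its fin and lined it up over the nest with the wrist camera, to within about 1 mm and 0.2°. It went down until it touched the nest floor at the expected height, and I let it go there. It looked the same in the later pictures, cut corner at cut corner.
- **Tubes:** Four ports held tubes; the one nearest the robot was empty. Each tube came free with its ring held down, and two now stand upright in each compartment. All five ports are empty in the last pictures.
- **Start:** I pressed it with closed fingers to a hard stop, about 6 mm by estimate, with up to 25 N. The wrist picture showed the fingers on the cap, not the collar. I did not see the cap come back out, because the arm hid it from the top camera and it was too small to judge in the scene picture. The robot was clear at hand-in.
- **Other things:** The bottle, jar, vial, forceps and blue look-alike tube look to be where they started. No tray knock or grip slip had any effect that I could see.

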